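# Put the forming dollies back in their block

## Task

Three wooden forming dollies, one round, one square and one oblong, are leaning in the sloping plywood rest. Drop each of them, shaped head up, into the pocket of the dark block that is cut to its shape, so that it stands upright with its foot down on the pocket floor. Do not disturb the slim dolly that is already in the block, nor the other tools and things on the bench.

Things in the scene. Friction and masses are not known exactly. Their poses are not given: they have to be found in the camera images.
- rest: fixed plywood rest, 270 mm long (y), 130 deep. Its back board (50 mm up the slope) leans 29 degrees to its -x, a ledge square to it. Three places 86.5 mm apart in y, parted by 8 mm battens 35 mm high along the slope. A dolly, in any order, stands in each, foot on the ledge, back on the board, head leaning 29 degrees to -x. Origin: on the bench, 22 mm under the corner of ledge and board, mid length
- round_foot (a point): round forming dolly: straight cylinder 44 mm in diameter, 95 mm of straight side, then a low dome, 115 mm long in all; 0.11 to 0.22 kg. Plain wood. Point: centre of its flat foot; z runs along its length to the head. In the rest its x points squarely away from the back board, its y along the rest.
- square_foot (a point): square forming dolly: 36 x 36 mm section, flat head, 115 mm long. Plain wood. Point: centre of its flat foot; z runs along its length to the head. In the rest its x points squarely away from the back board, its y along the rest.
- oblong_foot (a point): oblong forming dolly: 56 mm (its x) by 26 mm (its y) section, straight for 90 mm, then a head rounded like a tongue (half circle of 28 mm radius seen along y), 118 mm long. Plain wood. Point: centre of its flat foot; z runs along its length to the head. In the rest its x points squarely away from the back board, its y along the rest.
- block: heavy dark wooden storage block, 180 x 180 mm, 70 mm high, standing fixed on the bench; four pockets 55 mm deep, open at the top, in a two by two layout. Origin: centre of its underside on the bench; its z is up, its x and y run along its sides.
- pocket_round (a point): centre of the floor of the round pocket: 49 mm in diameter, 55 mm deep (floor 15 mm above the bench, mouth at 70 mm); axes as the block's. It lies at x +43, y +43 mm of the block
- pocket_square (a point): centre of the floor of the square pocket: 41 x 41 mm, sides along the block's, 55 mm deep; at x -43, y +43 mm of the block
- pocket_oblong (a point): centre of the floor of the oblong pocket: 61 mm along the block's x, 31 mm along its y, 55 mm deep; at x -37, y -43 mm of the block
- home: bystander: fourth, slim dolly already standing in its own small bore of the block (at x +51, y -43 mm of the block), 30 mm in diameter with a 42 mm head, 114 mm long; origin at its foot
- funnel: bystander: grey metal funnel standing mouth down, 104 mm across at the bottom, tapering to a 14 mm spout, 165 mm tall; between rest and block; origin at the centre of its underside
- can: bystander: drinks can, 66 mm across, 115 mm tall, upright; origin at the centre of its underside
- hammer: bystander: hammer lying on the bench, near the robot, about 0.3 m long and 30 mm high; origin under its middle, along its x
- mallet: bystander: wooden mallet lying on the bench near the robot: head 48 mm across, 75 mm long (its y), handle 150 mm towards its -x; origin under the head
- bowl: bystander: hammered copper bowl, 130 mm across, 45 mm high; origin at the centre of its underside
Things that resemble listed ones, but are neither listed nor needed, are in the scene too. What is shaped like the part that bears square_foot but blue or red is not meant.

How it is judged:
At the end, for the whole second after the job is handed in: Each of the round, square and oblong dollies stands head up in the pocket of its own shape: foot within 8 mm sideways and 6 mm in height of the centre of the pocket floor, leaning less than 0.17 rad (10 degrees), and stays there released (horizontal distance between round_foot and pocket_round below 0.008 m and z of round_foot in the frame of pocket_round between -0.006 and 0.006 m and angle between each of round_foot, square_foot, oblong_foot's own z axis and vertical below 0.17 rad and horizontal distance between square_foot and pocket_square below 0.008 m and z of square_foot in the frame of pocket_square between -0.006 and 0.006 m and horizontal distance between oblong_foot and pocket_oblong below 0.008 m and z of oblong_foot in the frame of pocket_oblong between -0.006 and 0.006 m); the robot touches nothing.
It fails at once if the funnel, can, hammer, mallet or bowl is pushed more than 25 mm from its place (distance of any of funnel, can, hammer, mallet, bowl from where it was at the start of the episode above 0.025 m).
It fails at once if the slim dolly already in the block is pulled up or pushed more than 15 mm (distance of home from where it was at the start of the episode above 0.015 m).
It also fails if it takes over 72 s, if anything falls off the work surface, if the arm or the gripper's body presses on something with over 40 N, if the wrist force passes 120 N, or if a joint passes its speed limit or range.

## Robot

A 7-joint arm with a two-finger parallel gripper is mounted at the origin on the work surface. World frame = base frame: x ahead of the robot, y to its left, z up, the work surface at z = 0. Lengths are in m, angles in rad, forces in N, time in s.
With the tool pointing down it reaches from about 0.425 to 0.875 m from the base axis. Payload 8.4 kg.
Tool frame: the origin (TCP) lies where the fingers leave the gripper's body, on its centre line; the fingertips stand 70 mm ahead of it and the grasp point (between the pads) lies 51 mm ahead of it; x points along the fingers, y is the direction in which the jaws open and shut, and the axes are right-handed (so a half turn about x gives the same grasp; the last joint's range is limited). The gripper opens to 87 mm and grips with 3 to 60 N. Pads are 19 mm wide; open, the fingers measure 117 mm over their backs; the gripper's body (75 mm by 190 mm) begins 51 mm behind the grasp point.
Start: joints at [-1.448, 0.333, 0.04, 1.465, -0.013, 1.343, -0.059], TCP at [0.143, 0.634, 0.292] pointing down, gripper open.
Joint ranges: [-2.58, 2.58], [-0.38, 2.09], [-1.3, 1.39], [0.25, 2.4], [-1.5, 4.64], [0.08, 2.09], [-2.65, 2.65]. Speed limits (rad/s): [2.22, 2.22, 2.79, 2.79, 3.14, 3.14, 3.14].

## Interface

Orientations are given as a 3x3 rotation matrix whose columns are the frame's x, y, z axes.
In Python, from bench import sensors, imaging, arm gives the robot as it stands.
- The arm moves only by the tool carry_out, never from a script. Its argument "targets" is a list of rows, each an object of numbers: "dx", "dy", "dz": the shift along the tool's x, y, z in mm; "ax", "ay", "az": the turn, a rotation vector about the tool's x, y, z in degrees. In form: [{"dx": .., "dy": .., "dz": .., "ax": .., "ay": .., "az": ..}, ...]. A call has 1 to 8 rows; each row shifts and turns the commanded pose from where the row before left it, along the tool's axes as they then stand; what a row does not reach is not made up. A row lasts 1/8 s, in which the tool goes at most 62.5 mm and 10.7 degrees, less where a joint would pass 70% of its speed; a pose out of reach is approached as far as the arm can. A call with a gripper value outside its range is refused whole. "hand" is the opening, from 0 (shut) to 1 (fully open), set as the call begins (left out, the last holds). The fingers move at their own pace and stop on an object; "squeeze" is the grip in N (left out, the last holds). Time passes only in rows, so rows that do not move let the fingers close. It gives the time, the measured TCP pose, the force and the opening at its end, in the units of the state.
- sensors.get_obs(): the state, without advancing time (a new reading comes with each control period).
- imaging.get_image(name): name is "scene" or "top" or "wrist"; returns a dict with "img" (384x512x3 uint8, red, green, blue), "range_z" (384x512 float32, m along the optical axis (not along the pixel's ray), 0 where there is no reading), "fx", "fy", "cx", "cy" (pixels), "position" and "rotation" of the camera in the world. Camera axes: x right, y up, looking along -z (the intrinsics and any distortion apply to the point x, -y, -z); pixel columns grow to the right and rows downward; lengths in m; the calibration is good to about 2 mm. A picture is of the moment at which its call begins.
- arm.close_job(): hands the job in, once; it reports no verdict.
The state is a dict: "time_s": time; "qpos": joint angles; "qd": joint speeds; "joint_torque": joint torques, N m; "position": TCP position; "orientation": TCP orientation; "force": force on the tool from outside, world axes, zero at the start; "torque": the same for the moment, N m; "gripper_width": finger opening in m.
Only numpy, scipy, OpenCV 4.12 (cv2) and the standard library are available. Lean on these libraries where they do the work, as an engineer would, in place of code of your own. Each camera call takes 0.05 s, during which the arm holds its last target.

## Working session

There is one attempt and no reset: what is moved stays moved. The work goes in short steps, Python scripts to look and compute and a tool call to move; the robot and the scene stay as the last step left them, time stands still between calls to the robot, and variables do not carry over. Pictures are saved under pics/ and viewed, and the job is handed in when it is done.

Besides the shell and the picture viewer there is one more tool, called after ">>>" in YAML: its name, and indented under it one key for each argument. carry_out: Moves the arm, as the interface text tells. Its arguments: {"type":"object","properties":{"targets":{"type":"array"},"hand":{"type":"number"},"squeeze":{"type":"number"}},"required":["targets"]}

```bash
mkdir -p pics; ls; python3 - <<'E'
from bench import sensors, imaging, arm
import cv2,numpy as np
o=sensors.get_obs()
print({k:np.round(v,3).tolist() for k,v in o.items()})
for n in ["scene","top","wrist"]:
    d=imaging.get_image(n)
    cv2.imwrite(f"pics/{n}0.png",d["img"][:,:,::-1])
    np.savez(f"{n}0.npz",**d)
    print(n,d["fx"],d["fy"],d["cx"],d["cy"],np.round(d["position"],3),np.round(d["rotation"],3).tolist(),[k for k in d])
E
```

```text
pics
{'time_s': 0.0, 'qpos': [-1.448, 0.334, 0.04, 1.466, -0.013, 1.343, -0.059], 'qd': [0.0, -0.001, 0.001, 0.0, -0.001, -0.0, -0.002], 'joint_torque': [-0.001, -65.636, 1.335, -40.381, -0.06, 0.044, 0.0], 'position': [0.143, 0.634, 0.291], 'orientation': [[-0.0, 0.22, 0.975], [-0.002, 0.975, -0.22], [-1.0, -0.002, 0.0]], 'force': [0.08, 1.214, -0.547], 'torque': [0.056, 0.026, -0.006], 'gripper_width': 0.087}
scene 376.32914746078455 376.32914746078455 265.64323988656946 197.42214658168737 [ 1.503 -0.06   0.901] [[-0.146, -0.641, 0.754], [0.989, -0.095, 0.11], [0.001, 0.762, 0.648]] ['img', 'range_z', 'fx', 'fy', 'cx', 'cy', 'position', 'rotation']
top 416.98750466993965 416.98750466993965 257.9705876442086 195.25137955526685 [ 0.171 -0.198  1.631] [[-0.071, 0.975, -0.209], [-0.997, -0.071, 0.009], [-0.006, 0.209, 0.978]] ['img', 'range_z', 'fx', 'fy', 'cx', 'cy', 'position', 'rotation']
wrist 293.62316425511835 293.62316425511835 254.78501560891854 181.07928765541095 [0.066 0.652 0.384] [[0.22, -0.933, -0.285], [0.976, 0.21, 0.064], [-0.0, -0.292, 0.957]] ['img', 'range_z', 'fx', 'fy', 'cx', 'cy', 'position', 'rotation']
```

View pics/scene0.png

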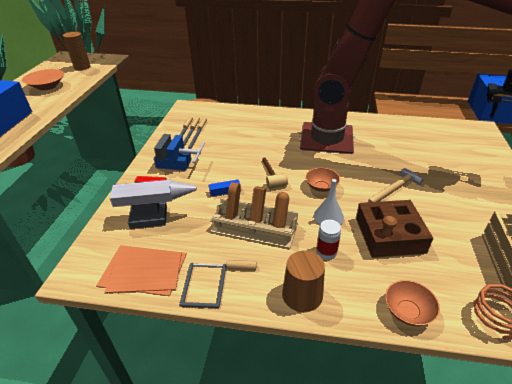

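View pics/top0.png

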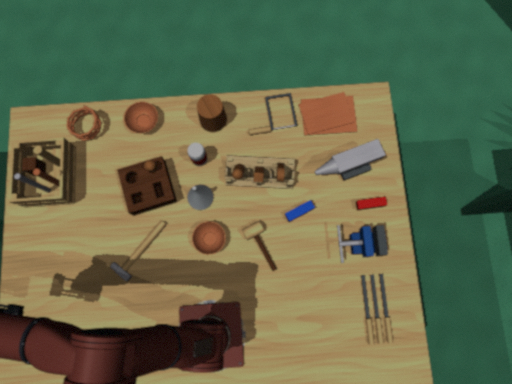

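View pics/wrist0.png

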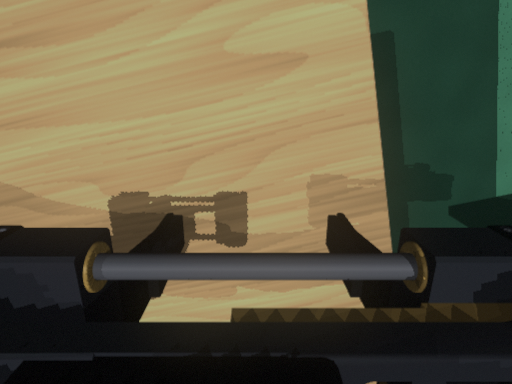

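```bash
cat > h.py <<'E'
import numpy as np,cv2
from bench import sensors, imaging, arm
def cloud(d):
    z=d["range_z"].astype(float); v,u=np.mgrid[0:z.shape[0],0:z.shape[1]]
    x=(u-d["cx"])/d["fx"]*z; y=(v-d["cy"])/d["fy"]*z
    P=np.stack([x,-y,-z],-1)
    W=P@np.array(d["rotation"]).T+np.array(d["position"])
    W[z==0]=np.nan
    return W
def load(n): return dict(np.load(n+".npz"))
E
python3 - <<'E'
from h import *
a=load("scene0");b=load("top0")
c1=cv2.resize(a["img"][170:270,190:450,::-1],None,fx=3,fy=3,interpolation=cv2.INTER_CUBIC)
c2=cv2.resize(b["img"][140:220,105:305,::-1],None,fx=3.9,fy=3.9,interpolation=cv2.INTER_CUBIC)
cv2.imwrite("pics/c1.png",np.vstack([c1,np.zeros((1,780,3),np.uint8)]));cv2.imwrite("pics/c2.png",c2)
for n,d,pts in [("s",a,[(235,190),(258,197),(281,203),(393,228),(334,185),(328,225),(322,172),(276,183)]),("t",b,[(238,171),(260,174),(282,174),(147,185),(200,197),(197,153),(209,237),(254,231),(150,166)])]:
    W=cloud(d)
    for u,v in pts: print(n,u,v,np.round(W[v,u],3))
E
```

```text
s 235 190 [ 0.591 -0.293  0.136]
s 258 197 [ 0.592 -0.218  0.117]
s 281 203 [ 0.609 -0.142  0.116]
s 393 228 [0.621 0.213 0.068]
s 334 185 [0.538 0.02  0.151]
s 328 225 [0.688 0.007 0.117]
s 322 172 [ 0.302 -0.014  0.027]
s 276 183 [ 0.402 -0.182  0.03 ]
t 238 171 [ 0.587 -0.144  0.141]
t 260 174 [ 0.569 -0.224  0.142]
t 282 174 [ 0.562 -0.305  0.146]
t 147 185 [0.576 0.212 0.068]
t 200 197 [0.513 0.009 0.077]
t 197 153 [0.676 0.008 0.113]
t 209 237 [ 0.367 -0.009  0.001]
t 254 231 [ 0.372 -0.187  0.043]
t 150 166 [0.634 0.185 0.125]
```

View pics/c1.png

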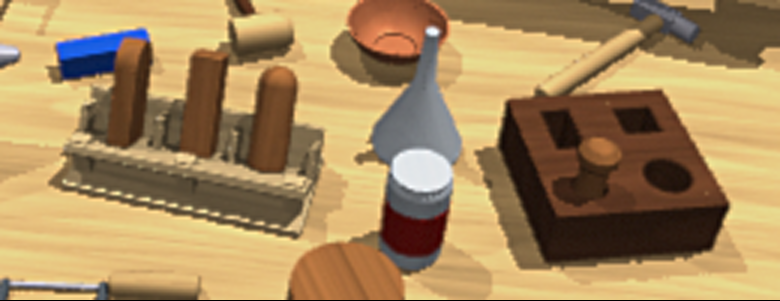

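View pics/c2.png

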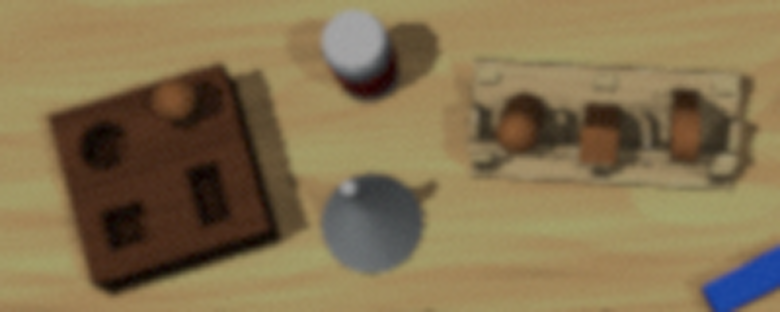

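```bash
cat > fit.py <<'E'
from h import *
from scipy.optimize import least_squares
T=np.radians(29)
def sdf(p,kind): # p in dolly frame (foot centre)
    x,y,z=p.T
    if kind=='r':
        # cylinder + dome: cap radius from h=20,a=22
        R=(22**2+20**2)/40./1000; zc=0.115-R
        side=np.hypot(x,y)-.022; dome=np.sqrt(x*x+y*y+(z-zc)**2)-R
        dome=np.where(z<.095,-1,dome)
        return np.maximum(side,dome)
    if kind=='s':
        q=np.stack([abs(x)-.018,abs(y)-.018,z-.115],-1)
    else:
        tongue=np.where(z>.09,np.hypot(x,z-.09)-.028,abs(x)-.028)
        q=np.stack([tongue,abs(y)-.013,-1+0*x],-1)
    return np.minimum(q.max(-1),0)+np.linalg.norm(np.maximum(q,0),axis=-1)
H={'r':.022,'s':.018,'o':.028}
def restframe(P,x,y,yaw):
    c,s=np.cos(yaw),np.sin(yaw); dx=P[:,0]-x; dy=P[:,1]-y
    return np.stack([c*dx+s*dy,-s*dx+c*dy,P[:,2]],-1)
def todolly(Pr,kind,yy,off=0):
    q=Pr-np.array([0,yy,.022])
    return np.stack([q[:,0]*np.cos(T)+q[:,2]*np.sin(T)-H[kind]-off,q[:,1],-q[:,0]*np.sin(T)+q[:,2]*np.cos(T)],-1)
def fit_rest(W,x0,zmin=.078):
    P=W.reshape(-1,3);P=P[np.isfinite(P).all(1)]
    P=P[(P[:,2]>zmin)&(P[:,2]<.2)]
    order=x0[3] if len(x0)>3 else 'osr'
    base=[-.0865,0,.0865]
    r0=restframe(P,*x0[:3]); P=P[(abs(r0[:,0]+.03)<.07)&(abs(r0[:,1])<.13)]
    r0=restframe(P,*x0[:3])
    lab=np.argmin(abs(r0[:,1:2]-np.array(base)),1)
    def res(v):
        R=restframe(P,*v[:3]); out=[]
        for i,k in enumerate('osr'):
            out.append(sdf(todolly(R[lab==i],k,base[i]+v[3+i]),k)*1000)
        return np.concatenate(out+[v[3:6]*50])
    s=least_squares(res,list(x0[:3])+[0,0,0],loss='soft_l1',f_scale=1.5,x_scale=[.01]*6)
    r=res(s.x)[:-3]; 
    return s.x,[len(r),np.median(abs(r)),[round(float(np.median(r[np.sort(lab)==i])),2) for i in range(3)]]
E
python3 - <<'E'
from fit import *
a,b=cloud(load("scene0")),cloud(load("top0"))
for n,W in (("s",a),("t",b),("both",np.vstack([a.reshape(-1,3),b.reshape(-1,3)]))):
    v,i=fit_rest(W,[.60,-.225,-.08]); print(n,np.round(v*1000,1),np.degrees(v[2]),i)
# block: top face
for n,W in (("s",a),("t",b)):
    P=W.reshape(-1,3);P=P[np.isfinite(P).all(1)]
    m=(abs(P[:,2]-.07)<.012)&(abs(P[:,0]-.6)<.16)&(abs(P[:,1]-.2)<.15)
    Q=P[m]; print(n,m.sum(),np.median(Q[:,2]))
    r=cv2.minAreaRect((Q[:,:2]*1000).astype(np.float32)); print(r)
E
```

```text
s [ 600.1 -223.9 -122.6    5.3    1.    -6.4] -7.02664023032957 [878, np.float64(1.0598289294372552), [0.05, -0.05, 0.03]]
t [ 5.983e+02 -2.206e+02 -1.284e+02  6.300e+00 -3.000e-01 -6.000e+00] -7.3595030010594495 [397, np.float64(1.0618593773966816), [-0.21, 0.1, -0.22]]
both [ 599.5 -223.4 -125.3    5.2    0.6   -5.9] -7.181291823675095 [1275, np.float64(1.2513255705815935), [0.15, 0.14, 0.07]]
s 1994 0.06989076019234663
((583.029052734375, 218.12469482421875), (185.98031616210938, 183.61619567871094), 13.808506965637207)
t 1744 0.07013699832497855
((581.5057373046875, 222.08291625976562), (183.55516052246094, 181.9747314453125), 13.962446212768555)
```

```bash
cat > plan.py <<'E'
from h import *
from scipy.spatial.transform import Rotation as Ro, Slerp
import json,math
def Rz(a): return Ro.from_euler('z',a,degrees=True).as_matrix()
def toolR(yaw,tilt): # yaw of frame (deg); tilt 0 => straight down, 29 => along dolly in rest; tool y = frame y
    t=math.radians(tilt)
    x=np.array([math.sin(t),0,-math.cos(t)]);y=np.array([0,1.,0]);z=np.cross(x,y)
    return Rz(yaw)@np.stack([x,y,z],1)
def plan(p,R,goals,dr=1,da=1,maxd=50,maxa=8.5):
    """goals: list of (pos,R[,nrows]); prints rows, returns commanded end pose"""
    rows=[]
    p=np.array(p,float);R=np.array(R,float)
    for g in goals:
        gp,gR=np.array(g[0],float),np.array(g[1],float)
        d=np.linalg.norm(gp-p)*1000; a=np.degrees(Ro.from_matrix(R.T@gR).magnitude())
        n=max(1,math.ceil(d/maxd),math.ceil(a/maxa))
        if len(g)>2: n=max(n,g[2])
        for i in range(n):
            k=n-i
            dl=np.round(R.T@(gp-p)/k*1000,dr)
            rv=np.round(np.degrees(Ro.from_matrix(R.T@gR).as_rotvec()/k),da)
            p=p+R@dl/1000; R=R@Ro.from_rotvec(np.radians(rv)).as_matrix()
            rows.append({k:float(v) for k,v in zip(("dx","dy","dz","ax","ay","az"),[*dl,*rv]) if v})
        rows[-1]["_"]=1
    for i in range(0,len(rows),8):
        print(f"-- {i}:"); print(json.dumps(rows[i:i+8]).replace('.0,',',').replace('.0}','}'))
    print("end",np.round(p,4),"err",np.round((np.array(goals[-1][0])-p)*1000,2))
    return p,R
def now():
    o=sensors.get_obs(); return np.array(o["position"]),np.array(o["orientation"]),o
E
python3 - <<'E'
from plan import *
p,R,o=now()
plan(p,R,[([.64,.235,.31],toolR(14,0))])
E
```

```text
-- 0:
[{"dx": -1.4, "dy": -21.5, "dz": 44, "ax": -2.1}, {"dx": -1.4, "dy": -23.1, "dz": 43.2, "ax": -2.1}, {"dx": -1.4, "dy": -24.7, "dz": 42.4, "ax": -2}, {"dx": -1.4, "dy": -26.1, "dz": 41.5, "ax": -2.1}, {"dx": -1.4, "dy": -27.7, "dz": 40.5, "ax": -2}, {"dx": -1.4, "dy": -29, "dz": 39.5, "ax": -2.1}, {"dx": -1.4, "dy": -30.5, "dz": 38.4, "ax": -2}, {"dx": -1.4, "dy": -31.8, "dz": 37.3, "ax": -2.1}]
-- 8:
[{"dx": -1.4, "dy": -33.1, "dz": 36.1, "ax": -2}, {"dx": -1.4, "dy": -34.4, "dz": 34.9, "ax": -2.1}, {"dx": -1.3, "dy": -35.6, "dz": 33.7, "ax": -2}, {"dx": -1.4, "dy": -36.8, "dz": 32.4, "ax": -2.1}, {"dx": -1.3, "dy": -38, "dz": 31, "ax": -2, "az": 0.1, "_": 1}]
end [0.64  0.235 0.31 ] err [ 0.   -0.01  0.01]
```

>>> carry_out:
  targets:
    - {"dx":-1,"dy":-22,"dz":44,"ax":-2}
    - {"dx":-1,"dy":-23,"dz":43,"ax":-2}
    - {"dx":-1,"dy":-25,"dz":42,"ax":-2}
    - {"dx":-1,"dy":-26,"dz":42,"ax":-2}
    - {"dx":-1,"dy":-28,"dz":41,"ax":-2}
    - {"dx":-1,"dy":-29,"dz":40,"ax":-2}
    - {"dx":-1,"dy":-31,"dz":38,"ax":-2}
    - {"dx":-1,"dy":-32,"dz":37,"ax":-2}

```text
invalid input
```

>>> carry_out:
  targets:
    - {"dx":-2,"dy":-33,"dz":36,"ax":-2}
    - {"dx":-2,"dy":-34,"dz":35,"ax":-2}
    - {"dx":-2,"dy":-36,"dz":34,"ax":-2}
    - {"dx":-2,"dy":-37,"dz":32,"ax":-2}
    - {"dx":-2,"dy":-38,"dz":31,"ax":-3}
    - {"dx":0}

```text
invalid input
```

```bash
python3 - <<'E'
from plan import *
d=imaging.get_image("wrist");np.savez("wrist1.npz",**d)
cv2.imwrite("pics/wrist1.png",d["img"][:,:,::-1])
p,R,o=now();print(p,o["time_s"],o["qpos"],R.round(3).tolist())
W=cloud(d)
P=W.reshape(-1,3);P=P[np.isfinite(P).all(1)]
m=(abs(P[:,2]-.07)<.012)&(abs(P[:,0]-.6)<.16)&(abs(P[:,1]-.2)<.15)
Q=P[m]; print(m.sum(),np.median(Q[:,2])); print(cv2.minAreaRect((Q[:,:2]*1000).astype(np.float32)))
E
```

```text
[0.14298646 0.63387013 0.29172537] 0.2 [-1.44817894  0.33364157  0.03989901  1.46587965 -0.01338499  1.34329074
 -0.05849908] [[-0.0, 0.22, 0.975], [-0.001, 0.975, -0.22], [-1.0, -0.001, 0.0]]
0 nan
((0.0, 0.0), (0.0, 0.0), 0.0)
  return _methods._mean(a, axis=axis, dtype=dtype,
  ret = ret.dtype.type(ret / rcount)
```

View pics/wrist1.png

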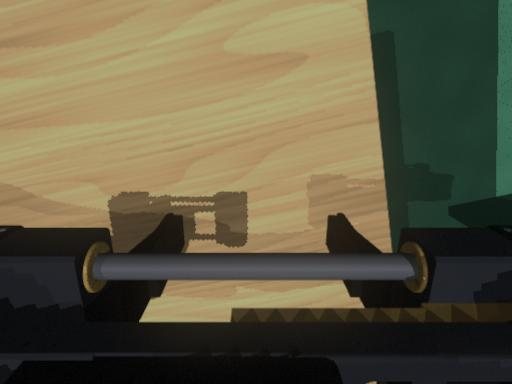

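>>> carry_out:
  targets:
    - {"dx":-1,"dy":-22,"dz":44,"ax":-2,"ay":0,"az":0}
    - {"dx":-1,"dy":-23,"dz":43,"ax":-2,"ay":0,"az":0}
    - {"dx":-1,"dy":-25,"dz":42,"ax":-2,"ay":0,"az":0}
    - {"dx":-1,"dy":-26,"dz":42,"ax":-2,"ay":0,"az":0}
    - {"dx":-1,"dy":-28,"dz":41,"ax":-2,"ay":0,"az":0}
    - {"dx":-1,"dy":-29,"dz":40,"ax":-2,"ay":0,"az":0}
    - {"dx":-1,"dy":-31,"dz":38,"ax":-2,"ay":0,"az":0}
    - {"dx":-1,"dy":-32,"dz":37,"ax":-2,"ay":0,"az":0}

```text
time_s: 1.2
position: [0.449, 0.3845, 0.3003]
orientation: [[-0.0, -0.059, 0.998], [0.0, 0.998, 0.059], [-1.0, 0.0, -0.0]]
force: [1.1, 1.3, -0.1]
gripper_width: 0.0872
```

>>> carry_out:
  targets:
    - {"dx":-2,"dy":-33,"dz":36,"ax":-2,"ay":0,"az":0}
    - {"dx":-2,"dy":-34,"dz":35,"ax":-2,"ay":0,"az":0}
    - {"dx":-2,"dy":-36,"dz":34,"ax":-2,"ay":0,"az":0}
    - {"dx":-2,"dy":-37,"dz":32,"ax":-2,"ay":0,"az":0}
    - {"dx":-2,"dy":-38,"dz":31,"ax":-3,"ay":0,"az":0}
    - {"dx":0,"dy":0,"dz":0,"ax":0,"ay":0,"az":0}

```text
time_s: 1.95
position: [0.6401, 0.2256, 0.3098]
orientation: [[0.001, -0.241, 0.97], [-0.003, 0.97, 0.241], [-1.0, -0.003, 0.0]]
force: [-0.6, -0.4, -0.9]
gripper_width: 0.0869
```

```bash
python3 - <<'E'
from plan import *
d=imaging.get_image("wrist");np.savez("wrist1.npz",**d)
cv2.imwrite("pics/wrist1.png",d["img"][:,:,::-1])
p,R,o=now();print(p,o["time_s"],o["qpos"],R.round(3).tolist())
W=cloud(d)
P=W.reshape(-1,3);P=P[np.isfinite(P).all(1)]
m=(abs(P[:,2]-.07)<.012)&(abs(P[:,0]-.6)<.16)&(abs(P[:,1]-.2)<.15)
Q=P[m]; print(m.sum(),np.median(Q[:,2])); print(cv2.minAreaRect((Q[:,:2]*1000).astype(np.float32)))
E
```

```text
[0.63854287 0.2281786  0.30971702] 2.0 [-0.65331778  0.39401414  0.33783922  1.37445714 -0.12859238  1.39544131
  1.49961477] [[-0.0, -0.243, 0.97], [-0.001, 0.97, 0.243], [-1.0, -0.001, -0.001]]
21786 0.07036828199233816
((584.61962890625, 219.6276092529297), (180.21987915039062, 180.86143493652344), 13.897422790527344)
```

View pics/wrist1.png

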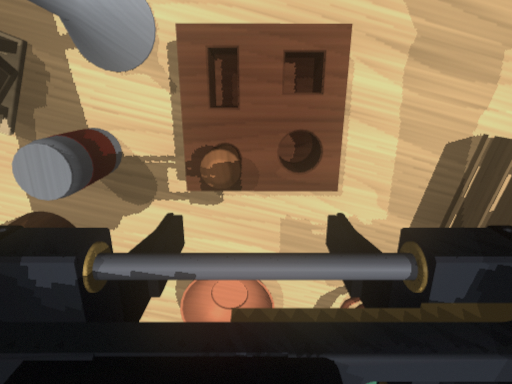

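```bash
python3 - <<'E'
from plan import *
d=load("wrist1"); W=cloud(d); R=d["rotation"];c=d["position"]
v,u=np.mgrid[0:384,0:512]
r=np.stack([(u-d["cx"])/d["fx"],-(v-d["cy"])/d["fy"],-np.ones(u.shape)],-1)@R.T
t=(.07-c[2])/r[...,2]; X=c+t[...,None]*r
hole=(W[...,2]<.064).astype(np.uint8)
yaw=np.radians(13.9); ctr=np.array([.5846,.2196]); 
Rb=np.array([[np.cos(yaw),-np.sin(yaw)],[np.sin(yaw),np.cos(yaw)]])
for n,off,w in (("round",(43,43),(49,49)),("square",(-43,43),(41,41)),("oblong",(-37,-43),(61,31))):
    L=(X[...,:2]-ctr)@Rb*1000
    m=(hole>0)&(abs(L[...,0]-off[0])<w[0]/2+6)&(abs(L[...,1]-off[1])<w[1]/2+6)
    q=L[m]; lo,hi=np.percentile(q,1,axis=0),np.percentile(q,99,axis=0)
    rect=cv2.minAreaRect((q).astype(np.float32))
    print(n,m.sum(),"size",hi-lo,"ctr off",(lo+hi)/2-off,"mean",q.mean(0)-off,rect[2], "px/mm2",m.sum()/(w[0]*w[1]))
# fit rest with wrist? check depth of home dolly
m=(W[...,2]>.1)&(abs((X[...,:2]-ctr)@Rb*1000-np.array([51,-43])).max(-1)<60)
print(np.nanmax(W[...,2][m]))
E
```

```text
round 1322 size [44.23485166 44.68993167] ctr off [-1.28356039 -0.85200119] mean [-1.36385008 -0.71316639] 0.114536814391613 px/mm2 0.550603915035402
square 1496 size [38.98556967 39.0872708 ] ctr off [ 0.00343347 -0.54210246] mean [-0.38852898 -0.57128513] 0.08023171871900558 px/mm2 0.8899464604402142
oblong 1658 size [58.61636578 29.59841271] ctr off [0.07995458 0.58412102] mean [-0.54426124  0.56753245] 0.06365425884723663 px/mm2 0.8767847699629826
0.13061872940375524
```

```bash
python3 - <<'E'
from plan import *
p,R,o=now()
plan(p,R,[([.635,-.22,.33],toolR(-7,0))])
E
```

```text
-- 0:
[{"dx": -2.2, "dy": -48.2, "dz": -12.5, "ax": 2.3}, {"dx": -2.2, "dy": -48.7, "dz": -10.6, "ax": 2.3}, {"dx": -2.2, "dy": -49.1, "dz": -8.6, "ax": 2.4}, {"dx": -2.2, "dy": -49.4, "dz": -6.5, "ax": 2.3}, {"dx": -2.2, "dy": -49.6, "dz": -4.5, "ax": 2.4}, {"dx": -2.2, "dy": -49.7, "dz": -2.5, "ax": 2.3}, {"dx": -2.2, "dy": -49.8, "dz": -0.5, "ax": 2.4}, {"dx": -2.2, "dy": -49.7, "dz": 1.6, "ax": 2.3}]
-- 8:
[{"dx": -2.2, "dy": -49.7, "dz": 3.7, "ax": 2.4, "az": 0.1, "_": 1}]
end [ 0.635 -0.22   0.33 ] err [-0.05  0.02 -0.03]
```

>>> carry_out:
  targets:
    - {"dx":-2,"dy":-48,"dz":-12,"ax":2.5,"ay":0,"az":0}
    - {"dx":-2,"dy":-49,"dz":-10,"ax":2.5,"ay":0,"az":0}
    - {"dx":-2,"dy":-49,"dz":-8,"ax":2.5,"ay":0,"az":0}
    - {"dx":-2,"dy":-50,"dz":-6,"ax":2.5,"ay":0,"az":0}
    - {"dx":-2,"dy":-50,"dz":-4,"ax":2.5,"ay":0,"az":0}
    - {"dx":-2,"dy":-50,"dz":-2,"ax":2.5,"ay":0,"az":0}
    - {"dx":-2,"dy":-50,"dz":0,"ax":2,"ay":0,"az":0}
    - {"dx":-2,"dy":-50,"dz":2,"ax":2,"ay":0,"az":0}

```text
time_s: 3.0
position: [0.6361, -0.1691, 0.3264]
orientation: [[0.0, 0.081, 0.997], [0.001, 0.997, -0.081], [-1.0, 0.001, 0.0]]
force: [-0.2, -0.8, 0.2]
gripper_width: 0.0872
```

>>> carry_out:
  targets:
    - {"dx":-4,"dy":-49,"dz":4,"ax":2,"ay":0,"az":0}
    - {"dx":0,"dy":0,"dz":0,"ax":0,"ay":0,"az":0}

```text
time_s: 3.25
position: [0.6349, -0.2225, 0.3305]
orientation: [[-0.0, 0.123, 0.992], [-0.002, 0.992, -0.123], [-1.0, -0.002, 0.0]]
force: [-1.2, 1.2, -0.2]
gripper_width: 0.0873
```

```bash
python3 - <<'E'
from plan import *
from fit import *
d=imaging.get_image("wrist");np.savez("wrist2.npz",**d)
cv2.imwrite("pics/wrist2.png",d["img"][:,:,::-1])
p,R,o=now();print(p,o["time_s"],o["qpos"].round(2),R.round(3).tolist())
W=cloud(d)
W[200:]=np.nan
v,i=fit_rest(W,[.60,-.225,-.125]); print(np.round(v*1000,1),np.degrees(v[2]),i)
E
```

```text
[ 0.63569426 -0.21945537  0.33022652] 3.3 [-0.14  0.4   0.57  1.37 -0.22  1.43  1.87] [[-0.0, 0.119, 0.993], [-0.0, 0.993, -0.119], [-1.0, -0.0, -0.0]]
[ 601.4 -223.2 -126.     5.4    0.9   -6.3] -7.217161010348316 [6690, np.float64(0.31819990386891017), [0.04, 0.27, 0.18]]
```

View pics/wrist2.png

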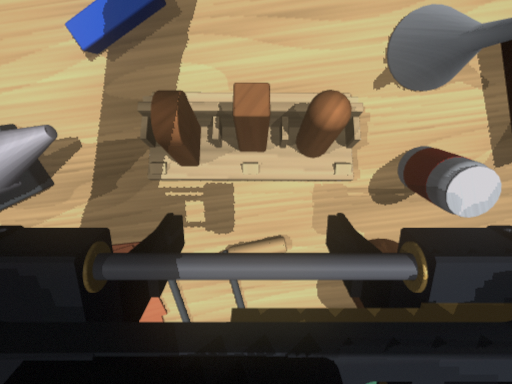

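```bash
cat > geo.py <<'E'
from plan import *
REST=np.array([.6014,-.2232]);RY=-7.2
BLK=np.array([.584,.2195]);BY=13.9
LAT={'r':.0802,'s':.0009,'o':-.0811};HALF={'r':.022,'s':.018,'o':.028}
POC={'r':(.043,.043),'s':(-.043,.043),'o':(-.037,-.043)}
S=.084
def pick(k,up=0.,s=S):
    t=math.radians(29); zd=np.array([-math.sin(t),0,math.cos(t)]);xd=np.array([math.cos(t),0,math.sin(t)])
    pl=np.array([0,LAT[k],.022])+HALF[k]*xd+(s+.051+up)*zd
    return np.array([*REST,0])+Rz(RY)@pl, toolR(RY,29)
def place(k,up=0.,s=S,dxy=(0,0)):
    b=Rz(BY)@np.array([POC[k][0]+dxy[0],POC[k][1]+dxy[1],.015+s+.051+up])
    return np.array([*BLK,0])+b, toolR(BY,0)
E
python3 - <<'E'
from geo import *
for k in 'rso': print(k,pick(k)[0].round(3),place(k)[0].round(3))
p,R,o=now()
plan(p,R,[pick('r',.065),(*pick('r',0),4)],)
E
```

```text
r [ 0.566 -0.138  0.151] [0.615 0.272 0.15 ]
s [ 0.552 -0.216  0.149] [0.532 0.251 0.15 ]
o [ 0.551 -0.299  0.154] [0.558 0.169 0.15 ]
-- 0:
[{"dx": 30.7, "dy": 18.2, "dz": -27.7, "ax": 0.1, "ay": -7.3}, {"dx": 26.9, "dy": 18.2, "dz": -31.4, "ax": 0.1, "ay": -7.2}, {"dx": 22.7, "dy": 18.1, "dz": -34.6, "ax": 0.1, "ay": -7.3}, {"dx": 18.2, "dy": 18.1, "dz": -37.2, "ay": -7.2, "az": -0.1, "_": 1}, {"dx": 16.2}, {"dx": 16.3}, {"dx": 16.2}, {"dx": 16.3, "dz": 0.1, "_": 1}]
end [ 0.5657 -0.1378  0.1507] err [-0.05 -0.02  0.  ]
```

>>> carry_out:
  targets:
    - {"dx":31,"dy":18,"dz":-28,"ax":0,"ay":-7.5,"az":0}
    - {"dx":27,"dy":18,"dz":-31,"ax":0,"ay":-7,"az":0}
    - {"dx":23,"dy":18,"dz":-35,"ax":0,"ay":-7.5,"az":0}
    - {"dx":18,"dy":18,"dz":-37,"ax":0,"ay":-7,"az":0}
    - {"dx":0,"dy":0,"dz":0,"ax":0,"ay":0,"az":0}
  hand: 0.75

```text
time_s: 3.92
position: [0.5263, -0.1286, 0.1989]
orientation: [[0.471, 0.111, 0.875], [-0.05, 0.994, -0.099], [-0.88, 0.003, 0.474]]
force: [0.7, -0.5, 0.4]
gripper_width: 0.0651
```

```bash
python3 - <<'E'
from geo import *
d=imaging.get_image("wrist");cv2.imwrite("pics/wrist3.png",d["img"][:,:,::-1])
p,R,o=now();print(p,o["qpos"].round(2))
plan(p,R,[(*pick('r',0),4)])
E
```

```text
[ 0.53089646 -0.13025207  0.20364518] [-0.35 -0.09  0.51  2.2   0.03  0.52  1.61]
-- 0:
[{"dx": 15.8, "dy": -0.9, "dz": 1.4, "ax": 0.2, "ay": -0.1, "az": -0.1}, {"dx": 15.9, "dy": -0.9, "dz": 1.4, "ax": 0.1, "ay": -0.1, "az": -0.1}, {"dx": 15.8, "dy": -0.9, "dz": 1.3, "ax": 0.2, "ay": -0.1, "az": -0.1}, {"dx": 15.9, "dy": -0.9, "dz": 1.4, "ax": 0.1, "az": -0.2, "_": 1}]
end [ 0.5656 -0.1379  0.1508] err [-0.04  0.02 -0.01]
```

View pics/wrist3.png

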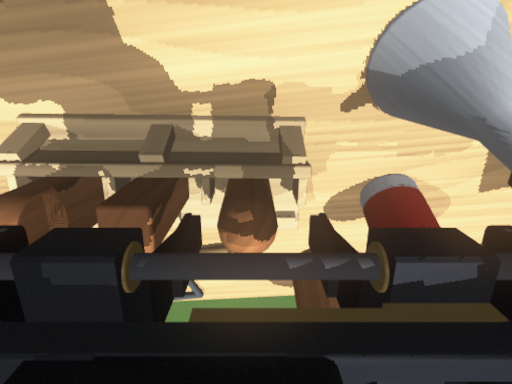

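>>> carry_out:
  targets:
    - {"dx":16,"dy":-1,"dz":1,"ax":0,"ay":0,"az":0}
    - {"dx":16,"dy":-1,"dz":1,"ax":0.5,"ay":0,"az":-0.5}
    - {"dx":16,"dy":-1,"dz":1,"ax":0,"ay":0,"az":0}
    - {"dx":16,"dy":-1,"dz":1,"ax":0,"ay":0,"az":0}
    - {"dx":0,"dy":0,"dz":0,"ax":0,"ay":0,"az":0}
    - {"dx":0,"dy":0,"dz":0,"ax":0,"ay":0,"az":0}

```text
time_s: 4.72
position: [0.5691, -0.1419, 0.1539]
orientation: [[0.481, 0.128, 0.867], [-0.065, 0.992, -0.11], [-0.874, -0.003, 0.486]]
force: [-1.4, -0.3, 0.1]
gripper_width: 0.0656
```

```bash
python3 - <<'E'
from geo import *
d=imaging.get_image("wrist");cv2.imwrite("pics/wrist4.png",d["img"][:,:,::-1])
p,R,o=now();print(p,o["force"].round(1)); g=pick('r')
print("err tool axes mm",(R.T@(g[0]-p)*1000).round(1), np.degrees(Ro.from_matrix(R.T@g[1]).as_rotvec()).round(2))
E
```

```text
[ 0.56892988 -0.14201565  0.15396006] [0.5 0.6 0.4]
err tool axes mm [ 0.9  3.7 -4.9] [-0.04  0.08  0.23]
```

View pics/wrist4.png

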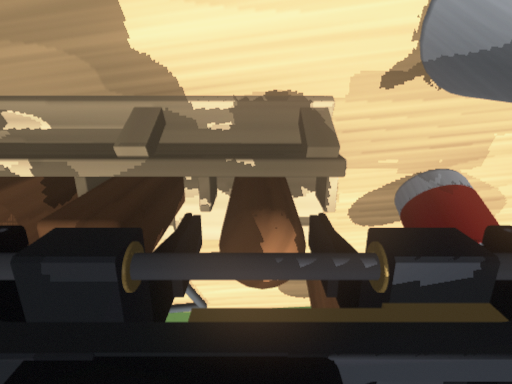

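>>> carry_out:
  targets:
    - {"dx":1,"dy":3.5,"dz":-5,"ax":0,"ay":0,"az":0}
    - {"dx":0,"dy":0,"dz":0,"ax":0,"ay":0,"az":0}
    - {"dx":0,"dy":0,"dz":0,"ax":0,"ay":0,"az":0}

```text
time_s: 5.15
position: [0.5647, -0.1383, 0.1497]
orientation: [[0.481, 0.128, 0.867], [-0.065, 0.992, -0.111], [-0.874, -0.003, 0.485]]
force: [-0.0, -0.3, 0.4]
gripper_width: 0.0653
```

>>> carry_out:
  targets:
    - {"dx":0,"dy":0,"dz":0,"ax":0,"ay":0,"az":0}
    - {"dx":0,"dy":0,"dz":0,"ax":0,"ay":0,"az":0}
    - {"dx":0,"dy":0,"dz":0,"ax":0,"ay":0,"az":0}
    - {"dx":0,"dy":0,"dz":0,"ax":0,"ay":0,"az":0}
  hand: 0.3
  squeeze: 40

```text
time_s: 5.65
position: [0.5648, -0.1384, 0.1495]
orientation: [[0.48, 0.129, 0.868], [-0.065, 0.992, -0.111], [-0.875, -0.003, 0.485]]
force: [-0.2, 0.1, 0.4]
gripper_width: 0.0431
```

```bash
python3 - <<'E'
from geo import *
d=imaging.get_image("wrist");cv2.imwrite("pics/wrist5.png",d["img"][:,:,::-1])
p,R,o=now();print(p,o["force"].round(1),o["gripper_width"]); g=pick('r')
print("err tool axes mm",(R.T@(g[0]-p)*1000).round(1), np.degrees(Ro.from_matrix(R.T@g[1]).as_rotvec()).round(2))
E
```

```text
[ 0.56482432 -0.1384425   0.14957372] [0.9 0.2 0.3] 0.04340161424084874
err tool axes mm [-0.7  0.7  1.2] [-0.07  0.01  0.26]
```

```bash
python3 - <<'E'
from geo import *
p,R,o=now()
g=pick('r',.045)
plan(p,R,[(*g,1),([.575,-.14,.345],toolR(3,0)),place('r',.195),place('r',.075)],maxd=52,maxa=8.5)
E
```

```text
-- 0:
[{"dx": -45.7, "dy": 0.5, "dz": 1.2, "ax": -0.1, "az": 0.3, "_": 1}, {"dx": -30.1, "dy": -0.2, "dz": 25.6, "ax": -2.5, "ay": 7.2, "az": 0.6}, {"dx": -33, "dy": -1, "dz": 21.7, "ax": -2.5, "ay": 7.2, "az": 0.7}, {"dx": -35.5, "dy": -1.4, "dz": 17.3, "ax": -2.5, "ay": 7.3, "az": 0.6}, {"dx": -37.4, "dy": -1.6, "dz": 12.5, "ax": -2.4, "ay": 7.2, "az": 0.7, "_": 1}, {"dy": 51.1, "dz": 7.7, "ax": -1.4}, {"dy": 50.9, "dz": 8.9, "ax": -1.4}, {"dy": 50.7, "dz": 10.2, "ax": -1.4}]
-- 8:
[{"dx": 0.1, "dy": 50.4, "dz": 11.4, "ax": -1.3}, {"dy": 50.2, "dz": 12.6, "ax": -1.4}, {"dx": 0.1, "dy": 49.8, "dz": 13.8, "ax": -1.3}, {"dy": 49.5, "dz": 14.9, "ax": -1.4}, {"dx": 0.1, "dy": 49.1, "dz": 16.1, "ax": -1.3, "_": 1}, {"dx": 40}, {"dx": 40}, {"dx": 40, "_": 1}]
end [0.6154 0.2716 0.225 ] err [-0.03 -0.06  0.04]
```

>>> carry_out:
  targets:
    - {"dx":-22,"dy":0,"dz":1,"ax":0,"ay":0,"az":0}
    - {"dx":-23,"dy":0,"dz":0,"ax":0,"ay":0,"az":0}
    - {"dx":-30,"dy":0,"dz":26,"ax":-2.5,"ay":7,"az":0.5}
    - {"dx":-33,"dy":-1,"dz":22,"ax":-2.5,"ay":7,"az":0.5}
    - {"dx":-36,"dy":-1,"dz":17,"ax":-2.5,"ay":7.5,"az":0.5}
    - {"dx":-37,"dy":-2,"dz":12,"ax":-2.5,"ay":7.5,"az":1}
    - {"dx":0,"dy":0,"dz":0,"ax":0,"ay":0,"az":0}
    - {"dx":0,"dy":0,"dz":0,"ax":0,"ay":0,"az":0}

```text
time_s: 6.7
position: [0.5741, -0.1397, 0.3431]
orientation: [[-0.003, -0.046, 0.999], [-0.006, 0.999, 0.046], [-1.0, -0.006, -0.003]]
force: [0.8, -0.0, -2.3]
gripper_width: 0.0432
```

```bash
python3 - <<'E'
from geo import *
d=imaging.get_image("wrist");np.savez("wrist6.npz",**d);cv2.imwrite("pics/wrist6.png",d["img"][:,:,::-1])
d=imaging.get_image("scene");np.savez("scene6.npz",**d);cv2.imwrite("pics/scene6.png",cv2.resize(d["img"][100:290,180:440,::-1],None,fx=3,fy=3))
p,R,o=now();print(p,R.round(3).tolist(),o["force"].round(1),o["gripper_width"])
plan(p,R,[place('r',.195),place('r',.075)],maxd=52,maxa=8.5)
E
```

```text
[ 0.57338378 -0.13959486  0.34317957] [[-0.003, -0.046, 0.999], [-0.005, 0.999, 0.046], [-1.0, -0.005, -0.003]] [ 0.3 -0.3 -1.9] 0.04304132398180696
-- 0:
[{"dx": -0.5, "dy": 51.1, "dz": 7.6, "ax": -1.4}, {"dx": -0.5, "dy": 50.9, "dz": 8.9, "ax": -1.4}, {"dx": -0.5, "dy": 50.7, "dz": 10.1, "ax": -1.4}, {"dx": -0.5, "dy": 50.4, "dz": 11.4, "ax": -1.4}, {"dx": -0.5, "dy": 50.1, "dz": 12.6, "ax": -1.4, "ay": -0.1, "az": 0.1}, {"dx": -0.4, "dy": 49.8, "dz": 13.8, "ax": -1.4}, {"dx": -0.3, "dy": 49.4, "dz": 15, "ax": -1.4, "ay": -0.1, "az": 0.1}, {"dx": -0.3, "dy": 49, "dz": 16.2, "ax": -1.4, "_": 1}]
-- 8:
[{"dx": 40}, {"dx": 40}, {"dx": 40, "dy": 0.1, "dz": 0.1, "_": 1}]
end [0.6154 0.2716 0.225 ] err [-0.03 -0.02 -0.04]
```

View pics/scene6.png

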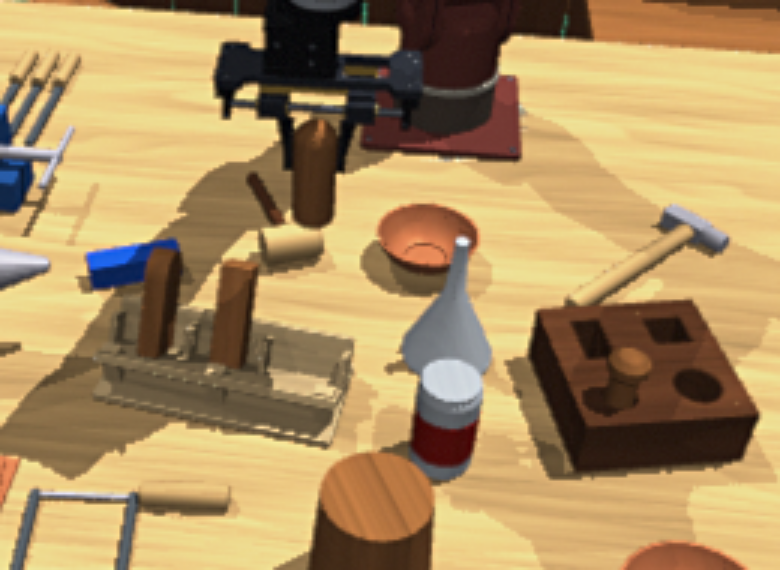

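View pics/wrist6.png

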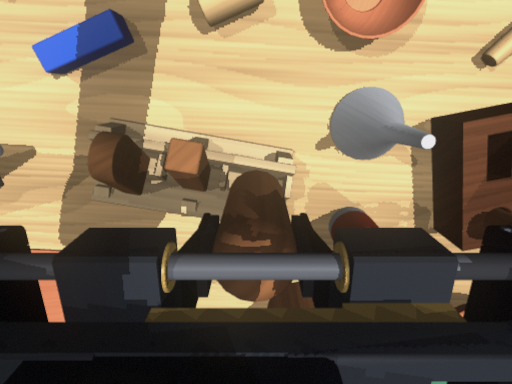

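```bash
cat > held.py <<'E'
from geo import *
from fit import sdf
from scipy.optimize import least_squares
def fit_held(d,p,R,kind,rows=None,zmax=.13):
    W=cloud(d)
    if rows: W[rows:]=np.nan
    P=W.reshape(-1,3);P=P[np.isfinite(P).all(1)]
    q=(P-p)@R
    D=np.stack([q[:,2],q[:,1],.051+S-q[:,0]],-1)
    def tr(D,v):
        return Ro.from_rotvec([v[4],v[3],0]).apply(D-np.array([v[0],v[1],v[2]]))
    m=(sdf(D,kind)<.007)&(D[:,2]>.004)&((D[:,2]<.062)|((D[:,2]>.09)&(D[:,2]<zmax)&(np.abs(D[:,1])<HALF[kind]-.004)))
    m&=(D[:,2]>-.005)
    D=D[m]
    f=lambda v: np.concatenate([sdf(tr(D,v),kind)*1000,np.array(v)*[20,20,20,5,5]])
    s=least_squares(f,np.zeros(5),loss='soft_l1',f_scale=1.5,x_scale=[.01,.01,.01,.1,.1])
    r=f(s.x)[:-5]
    # foot position in tool-upright frame offsets
    foot=s.x[:3]
    print(kind,len(r),"medres",np.median(abs(r)).round(2),"foot off x,y,z mm",(foot*1000).round(1),"tilt y,x deg",np.degrees(s.x[3:]).round(1))
    return s.x
E
python3 - <<'E'
from held import *
p,R,o=now()
fit_held(load("scene6"),p,R,'r'); fit_held(load("wrist6"),p,R,'r',235)
E
```

```text
r 375 medres 0.95 foot off x,y,z mm [-0.5 -0.5  1.6] tilt y,x deg [-0.3 -0.2]
r 2474 medres 0.19 foot off x,y,z mm [2.5 0.5 2.5] tilt y,x deg [ 0.2 -0.5]
```

>>> carry_out:
  targets:
    - {"dx":0,"dy":51,"dz":8,"ax":-1.5,"ay":0,"az":0}
    - {"dx":0,"dy":51,"dz":9,"ax":-1.5,"ay":0,"az":0}
    - {"dx":0,"dy":51,"dz":10,"ax":-1.5,"ay":0,"az":0.5}
    - {"dx":-1,"dy":50,"dz":11,"ax":-1.5,"ay":-0.2,"az":0}
    - {"dx":-1,"dy":50,"dz":13,"ax":-1.5,"ay":0,"az":0}
    - {"dx":0,"dy":50,"dz":14,"ax":-1.5,"ay":0,"az":0}
    - {"dx":0,"dy":49,"dz":15,"ax":-1.5,"ay":0,"az":0}
    - {"dx":0,"dy":49,"dz":16,"ax":-1,"ay":0,"az":0}

```text
time_s: 7.8
position: [0.6133, 0.2727, 0.3462]
orientation: [[0.0, -0.246, 0.969], [0.004, 0.969, 0.246], [-1.0, 0.004, 0.001]]
force: [0.4, 0.0, -1.8]
gripper_width: 0.0428
```

>>> carry_out:
  targets:
    - {"dx":40,"dy":0,"dz":0,"ax":0,"ay":0,"az":0}
    - {"dx":40,"dy":0,"dz":0,"ax":0,"ay":0,"az":0}
    - {"dx":38,"dy":0,"dz":0,"ax":0,"ay":0,"az":0}
    - {"dx":0,"dy":0,"dz":0,"ax":0,"ay":0,"az":0}
    - {"dx":0,"dy":0,"dz":0,"ax":0,"ay":0,"az":0}

```text
time_s: 8.43
position: [0.6143, 0.272, 0.2303]
orientation: [[0.002, -0.245, 0.969], [0.005, 0.969, 0.245], [-1.0, 0.004, 0.003]]
force: [0.2, -0.8, -1.1]
gripper_width: 0.0432
```

```bash
cat > look.py <<'E'
import sys
from held import *
k,tag=sys.argv[1],sys.argv[2]; up=float(sys.argv[3]) if len(sys.argv)>3 else 0
ds=imaging.get_image("scene");dw=imaging.get_image("wrist")
np.savez("s_%s.npz"%tag,**ds);np.savez("w_%s.npz"%tag,**dw)
a=cv2.resize(ds["img"][120:280,300:460,::-1],(400,400));b=cv2.resize(dw["img"][:300,:,::-1],(400,234))
c=np.zeros((400,800,3),np.uint8);c[:,:400]=a;c[:234,400:]=b;cv2.imwrite("pics/%s.png"%tag,c)
p,R,o=now();print(p.round(4),o["time_s"],o["force"].round(1),o["gripper_width"])
fit_held(ds,p,R,k); fit_held(dw,p,R,k,235)
g=place(k,up)
print("err to place tool mm",(R.T@(g[0]-p)*1000).round(1), np.degrees(Ro.from_matrix(R.T@g[1]).as_rotvec()).round(2))
E
python3 look.py r r1 .075
```

```text
[0.6148 0.2722 0.231 ] 8.525 [-0.   0.8 -1.7] 0.04318727260330183
r 332 medres 1.04 foot off x,y,z mm [-0.8  0.3  1.4] tilt y,x deg [ 0.5 -1. ]
r 2469 medres 0.18 foot off x,y,z mm [1.5 0.4 2.7] tilt y,x deg [ 0.2 -0.5]
err to place tool mm [ 6.  -0.8  0.4] [ 0.3   0.25 -0.27]
```

View pics/r1.png

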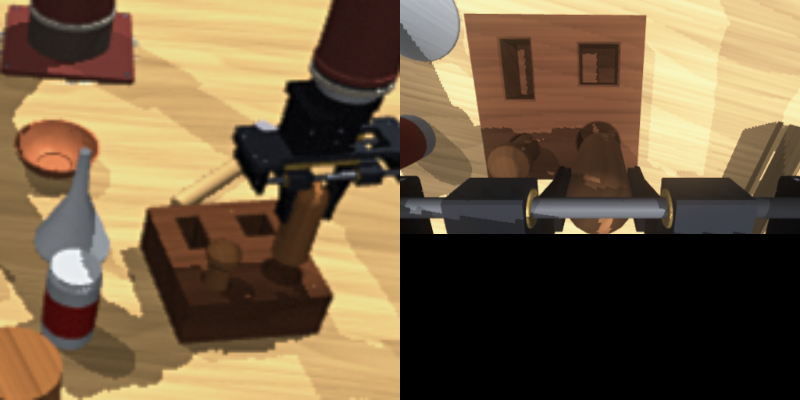

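>>> carry_out:
  targets:
    - {"dx":6,"dy":-1,"dz":-1,"ax":0.3,"ay":0.2,"az":-0.2}
    - {"dx":0,"dy":0,"dz":0,"ax":0,"ay":0,"az":0}
    - {"dx":8,"dy":0,"dz":0,"ax":0,"ay":0,"az":0}
    - {"dx":8,"dy":0,"dz":0,"ax":0,"ay":0,"az":0}
    - {"dx":8,"dy":0,"dz":0,"ax":0,"ay":0,"az":0}
    - {"dx":0,"dy":0,"dz":0,"ax":0,"ay":0,"az":0}

```text
time_s: 9.28
position: [0.6128, 0.2707, 0.1974]
orientation: [[-0.004, -0.24, 0.971], [-0.001, 0.971, 0.24], [-1.0, -0.0, -0.004]]
force: [-0.1, 0.7, -1.6]
gripper_width: 0.0429
```

>>> carry_out:
  targets:
    - {"dx":9,"dy":0,"dz":0,"ax":0,"ay":0,"az":0}
    - {"dx":9,"dy":0,"dz":0,"ax":0,"ay":0,"az":0}
    - {"dx":9,"dy":0,"dz":0,"ax":0,"ay":0,"az":0}
    - {"dx":9,"dy":0,"dz":0,"ax":0,"ay":0,"az":0}
    - {"dx":6,"dy":0,"dz":0,"ax":0,"ay":0,"az":0}
    - {"dx":0,"dy":0,"dz":0,"ax":0,"ay":0,"az":0}
    - {"dx":0,"dy":0,"dz":0,"ax":0,"ay":0,"az":0}

```text
time_s: 10.15
position: [0.6134, 0.2709, 0.157]
orientation: [[-0.002, -0.24, 0.971], [-0.0, 0.971, 0.24], [-1.0, 0.0, -0.002]]
force: [0.4, 0.7, -2.1]
gripper_width: 0.043
```

```bash
python3 look.py r r2 0
```

```text
[0.6134 0.271  0.1571] 10.25 [-0.9 -0.1 -2.4] 0.04341161524560948
r 189 medres 1.34 foot off x,y,z mm [-0.1  1.7  1.2] tilt y,x deg [-0.  -1.9]
r 3017 medres 1.5 foot off x,y,z mm [-5.   0.2  3.5] tilt y,x deg [-4.1 -0.4]
err to place tool mm [7.1 0.1 2.1] [ 0.01 -0.1  -0.03]
```

View pics/r2.png

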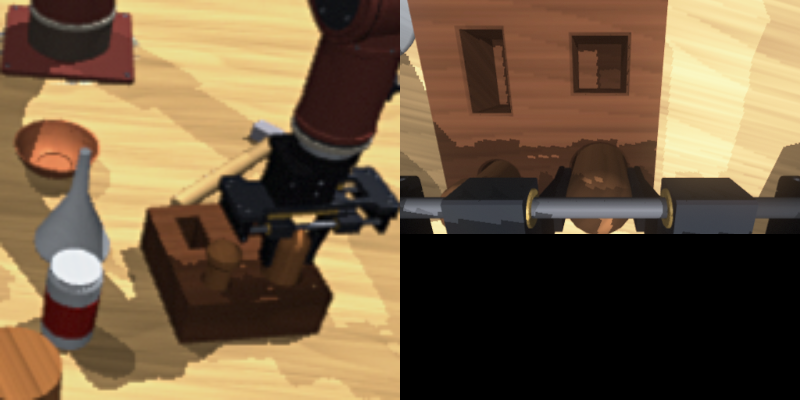

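>>> carry_out:
  targets:
    - {"dx":4,"dy":0,"dz":1,"ax":0,"ay":0,"az":0}
    - {"dx":4,"dy":0,"dz":0,"ax":0,"ay":0,"az":0}
    - {"dx":0,"dy":0,"dz":0,"ax":0,"ay":0,"az":0}

```text
time_s: 10.62
position: [0.6143, 0.2712, 0.1486]
orientation: [[-0.002, -0.24, 0.971], [-0.0, 0.971, 0.24], [-1.0, 0.0, -0.002]]
force: [0.2, 1.3, 0.4]
gripper_width: 0.043
```

>>> carry_out:
  targets:
    - {"dx":0,"dy":0,"dz":0,"ax":0,"ay":0,"az":0}
    - {"dx":0,"dy":0,"dz":0,"ax":0,"ay":0,"az":0}
    - {"dx":-20,"dy":0,"dz":0,"ax":0,"ay":0,"az":0}
    - {"dx":-45,"dy":0,"dz":0,"ax":0,"ay":0,"az":0}
    - {"dx":-45,"dy":0,"dz":0,"ax":0,"ay":0,"az":0}
    - {"dx":-35,"dy":0,"dz":0,"ax":0,"ay":0,"az":0}
    - {"dx":0,"dy":0,"dz":0,"ax":0,"ay":0,"az":0}
    - {"dx":0,"dy":0,"dz":0,"ax":0,"ay":0,"az":0}
  hand: 0.72

```text
time_s: 11.62
position: [0.6143, 0.2711, 0.294]
orientation: [[-0.002, -0.24, 0.971], [-0.0, 0.971, 0.24], [-1.0, 0.001, -0.002]]
force: [0.6, -0.2, 0.0]
gripper_width: 0.0631
```

```bash
cat > place_check.py <<'E'
import sys
from held import *
k,tag=sys.argv[1],sys.argv[2]
d=imaging.get_image("wrist");ds=imaging.get_image("scene");np.savez("w_%s.npz"%tag,**d);np.savez("s_%s.npz"%tag,**ds)
a=cv2.resize(ds["img"][120:280,300:460,::-1],(400,400));b=cv2.resize(d["img"][:300,:,::-1],(400,234))
c=np.zeros((400,800,3),np.uint8);c[:,:400]=a;c[:234,400:]=b;cv2.imwrite("pics/%s.png"%tag,c)
p,R,o=now();print(p.round(4),o["time_s"],o["force"].round(1),o["gripper_width"])
g=place(k,0)
W=cloud(ds);P=np.vstack([W.reshape(-1,3),cloud(d)[:235].reshape(-1,3)]);P=P[np.isfinite(P).all(1)]
L=(P-np.array([*BLK,0]))@Rz(BY)-np.array([*POC[k],0])
m=(abs(L[:,0])<.032)&(abs(L[:,1])<.032)&(L[:,2]>.08)&(L[:,2]<.15)
print("top z max pct",np.percentile(L[m][:,2],[50,95,99]).round(4) if m.sum() else None,m.sum(),"xy mid",((np.percentile(L[m],2,axis=0)+np.percentile(L[m],98,axis=0))/2*1000).round(1))
E
python3 place_check.py r r3; python3 - <<'E'
from geo import *
p,R,o=now()
plan(p,R,[([.565,.0,.31],toolR(0,10)),pick('s',.065),pick('s')],maxd=52,maxa=8)
E
```

```text
[0.614  0.271  0.2928] 11.725 [-0.4  0.5 -0.6] 0.06288257108070296
top z max pct [0.1229 0.1298 0.1306] 1977 xy mid [ -1.   -0.5 107.2]
-- 0:
[{"dx": -2.8, "dy": -41.9, "dz": -18.8, "ax": 2.3, "ay": -1.7, "az": -0.2}, {"dx": -3.2, "dy": -42.6, "dz": -17, "ax": 2.3, "ay": -1.7, "az": -0.2}, {"dx": -3.5, "dy": -43.3, "dz": -15.2, "ax": 2.3, "ay": -1.7, "az": -0.2}, {"dx": -3.8, "dy": -43.8, "dz": -13.4, "ax": 2.3, "ay": -1.7, "az": -0.2}, {"dx": -4, "dy": -44.4, "dz": -11.4, "ax": 2.3, "ay": -1.7, "az": -0.2}, {"dx": -4.1, "dy": -44.8, "dz": -9.6, "ax": 2.4, "ay": -1.7, "az": -0.2, "_": 1}, {"dx": 19, "dy": -42.4, "dz": -12.3, "ax": 1.4, "ay": -3.8, "az": -0.5}, {"dx": 18.6, "dy": -42.6, "dz": -12.5, "ax": 1.4, "ay": -3.8, "az": -0.5}]
-- 8:
[{"dx": 18.1, "dy": -42.7, "dz": -12.7, "ax": 1.3, "ay": -3.8, "az": -0.5}, {"dx": 17.6, "dy": -42.8, "dz": -12.9, "ax": 1.4, "ay": -3.8, "az": -0.4}, {"dx": 17.1, "dy": -43.1, "dz": -13, "ax": 1.3, "ay": -3.8, "az": -0.5, "_": 1}, {"dx": 32.5}, {"dx": 32.5, "_": 1}]
end [ 0.5522 -0.2161  0.1488] err [ 0.01  0.04 -0.03]
```

View pics/r3.png

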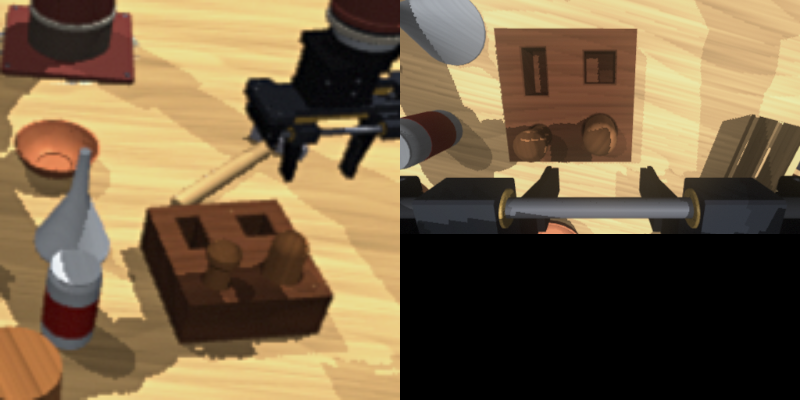

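>>> carry_out:
  targets:
    - {"dx":-3,"dy":-42,"dz":-19,"ax":2.5,"ay":-2,"az":0}
    - {"dx":-3,"dy":-43,"dz":-17,"ax":2,"ay":-2,"az":0}
    - {"dx":-4,"dy":-43,"dz":-15,"ax":2.5,"ay":-2,"az":0}
    - {"dx":-4,"dy":-44,"dz":-13,"ax":2,"ay":-1,"az":0}
    - {"dx":-4,"dy":-44,"dz":-11,"ax":2.5,"ay":-1,"az":-0.5}
    - {"dx":-4,"dy":-45,"dz":-10,"ax":2.5,"ay":-2,"az":-0.5}
    - {"dx":19,"dy":-42,"dz":-12,"ax":1.5,"ay":-4,"az":-0.5}
    - {"dx":19,"dy":-43,"dz":-12,"ax":1.5,"ay":-4,"az":-0.5}
  hand: 0.68

```text
time_s: 12.72
position: [0.548, -0.0862, 0.2655]
orientation: [[0.307, 0.059, 0.95], [-0.017, 0.998, -0.056], [-0.952, 0.001, 0.307]]
force: [0.7, -1.3, 1.1]
gripper_width: 0.059
```

>>> carry_out:
  targets:
    - {"dx":18,"dy":-43,"dz":-13,"ax":1.5,"ay":-4,"az":-0.5}
    - {"dx":17,"dy":-43,"dz":-13,"ax":1,"ay":-3.5,"az":-0.5}
    - {"dx":17,"dy":-43,"dz":-13,"ax":1,"ay":-3.5,"az":-0.5}
    - {"dx":0,"dy":0,"dz":0,"ax":0,"ay":0,"az":0}
    - {"dx":0,"dy":0,"dz":0,"ax":0,"ay":0,"az":0}
    - {"dx":0,"dy":0,"dz":0,"ax":0,"ay":0,"az":0}

```text
time_s: 13.48
position: [0.5217, -0.2108, 0.2041]
orientation: [[0.478, 0.122, 0.87], [-0.058, 0.993, -0.107], [-0.876, 0.0, 0.482]]
force: [-0.8, -0.0, 0.4]
gripper_width: 0.0591
```

```bash
python3 - <<'E'
from geo import *
d=imaging.get_image("wrist");cv2.imwrite("pics/s1.png",d["img"][:,:,::-1])
p,R,o=now();print(p,o["qpos"].round(2),o["qd"].round(2))
plan(p,R,[(*pick('s',0),3)])
E
```

```text
[ 0.52175422 -0.21088011  0.20412448] [-0.43 -0.07  0.79  2.17 -0.14  0.54  1.92] [-0.   -0.    0.    0.   -0.   -0.    0.01]
-- 0:
[{"dx": 21.1, "dy": -0.5, "dz": 0.1, "ax": 0.1, "ay": -0.1}, {"dx": 21.1, "dy": -0.5, "dz": 0.1, "ay": -0.1, "az": -0.1}, {"dx": 21.1, "dy": -0.4, "dz": 0.1, "ax": 0.1, "_": 1}]
end [ 0.5522 -0.216   0.1489] err [-0.   -0.03 -0.05]
```

View pics/s1.png

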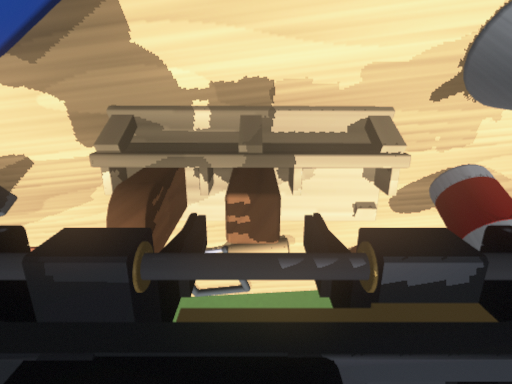

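Square dolly (253,205) sits centred between the fingers; descend and grip.

>>> carry_out:
  targets:
    - {"dx":21,"dy":-0.5,"dz":0,"ax":0,"ay":0,"az":0}
    - {"dx":21,"dy":-0.5,"dz":0,"ax":0,"ay":0,"az":0}
    - {"dx":21,"dy":-0.5,"dz":0,"ax":0,"ay":0,"az":0}
    - {"dx":0,"dy":0,"dz":0,"ax":0,"ay":0,"az":0}
    - {"dx":0,"dy":0,"dz":0,"ax":0,"ay":0,"az":0}
    - {"dx":0,"dy":0,"dz":0,"ax":0,"ay":0,"az":0}

```text
time_s: 14.28
position: [0.5511, -0.2171, 0.1495]
orientation: [[0.479, 0.124, 0.869], [-0.059, 0.992, -0.109], [-0.876, 0.001, 0.483]]
force: [-0.6, 0.5, 0.6]
gripper_width: 0.0595
```

>>> carry_out:
  targets:
    - {"dx":0,"dy":0,"dz":0,"ax":0,"ay":0,"az":0}
    - {"dx":0,"dy":0,"dz":0,"ax":0,"ay":0,"az":0}
    - {"dx":0,"dy":0,"dz":0,"ax":0,"ay":0,"az":0}
    - {"dx":0,"dy":0,"dz":0,"ax":0,"ay":0,"az":0}
  hand: 0.2
  squeeze: 40

```text
time_s: 14.78
position: [0.551, -0.2171, 0.1485]
orientation: [[0.478, 0.124, 0.87], [-0.059, 0.992, -0.109], [-0.876, 0.001, 0.482]]
force: [0.8, -0.3, -0.6]
gripper_width: 0.0362
```

```bash
python3 - <<'E'
from geo import *
p,R,o=now();print(p,o["force"].round(1),o["gripper_width"]); g=pick('s')
print("err tool axes mm",(R.T@(g[0]-p)*1000).round(1), np.degrees(Ro.from_matrix(R.T@g[1]).as_rotvec()).round(2))
plan(p,R,[(*pick('s',.045),2),([.575,-.2,.345],toolR(3,0)),place('s',.195),place('s',.08)],maxd=52,maxa=8.5)
E
```

```text
[ 0.5509826  -0.21709622  0.14851742] [ 0.8 -0.3 -0.6] 0.03621350479055496
err tool axes mm [0.3 1.2 1.1] [ 0.06 -0.21 -0.07]
-- 0:
[{"dx": -22.4, "dy": 0.6, "dz": 0.5, "ay": -0.1}, {"dx": -22.3, "dy": 0.6, "dz": 0.5, "ax": 0.1, "ay": -0.1, "az": -0.1, "_": 1}, {"dx": -29.2, "dy": 4.7, "dz": 28.3, "ax": -2.5, "ay": 7.2, "az": 0.7}, {"dx": -32.4, "dy": 3.9, "dz": 24.6, "ax": -2.5, "ay": 7.2, "az": 0.6}, {"dx": -35.2, "dy": 3.3, "dz": 20.4, "ax": -2.5, "ay": 7.3, "az": 0.7}, {"dx": -37.6, "dy": 3, "dz": 16, "ax": -2.5, "ay": 7.2, "az": 0.6, "_": 1}, {"dy": 50.3, "dz": -2.2, "ax": -1.2}, {"dy": 50.3, "dz": -1.1, "ax": -1.2}]
-- 8:
[{"dy": 50.3, "dz": -0.1, "ax": -1.2}, {"dy": 50.3, "dz": 1, "ax": -1.2}, {"dy": 50.3, "dz": 2, "ax": -1.2}, {"dy": 50.2, "dz": 3.1, "ax": -1.2}, {"dy": 50.2, "dz": 4.2, "ax": -1.2}, {"dy": 50.1, "dz": 5.2, "ax": -1.3}, {"dy": 49.9, "dz": 6.3, "ax": -1.2, "_": 1}, {"dx": 38.3}]
-- 16:
[{"dx": 38.4}, {"dx": 38.3, "_": 1}]
end [0.5319 0.2509 0.23  ] err [ 0.02  0.02 -0.04]
```

>>> carry_out:
  targets:
    - {"dx":-22,"dy":0.5,"dz":0.5,"ax":0,"ay":0,"az":0}
    - {"dx":-22,"dy":0.5,"dz":0.5,"ax":0,"ay":0,"az":0}
    - {"dx":-29,"dy":5,"dz":28,"ax":-2.5,"ay":7,"az":0.5}
    - {"dx":-33,"dy":4,"dz":25,"ax":-2.5,"ay":7,"az":0.5}
    - {"dx":-35,"dy":3,"dz":20,"ax":-2.5,"ay":7.5,"az":0.5}
    - {"dx":-38,"dy":3,"dz":16,"ax":-2.5,"ay":7,"az":1}
    - {"dx":0,"dy":50,"dz":-2,"ax":-1,"ay":0,"az":0}
    - {"dx":0,"dy":50,"dz":-1,"ax":-1,"ay":0,"az":0}

```text
time_s: 15.78
position: [0.5662, -0.0996, 0.3441]
orientation: [[0.002, -0.085, 0.996], [-0.003, 0.996, 0.085], [-1.0, -0.003, 0.001]]
force: [0.4, 1.9, -0.7]
gripper_width: 0.0357
```

>>> carry_out:
  targets:
    - {"dx":0,"dy":50,"dz":0,"ax":-1.5,"ay":0,"az":0}
    - {"dx":0,"dy":50,"dz":1,"ax":-1.5,"ay":0,"az":0}
    - {"dx":0,"dy":51,"dz":2,"ax":-1,"ay":0,"az":0}
    - {"dx":0,"dy":50,"dz":3,"ax":-1.5,"ay":0,"az":0}
    - {"dx":0,"dy":50,"dz":4,"ax":-1,"ay":0,"az":0}
    - {"dx":0,"dy":50,"dz":5,"ax":-1.5,"ay":0,"az":0}
    - {"dx":0,"dy":50,"dz":6,"ax":-1,"ay":0,"az":0}

```text
time_s: 16.65
position: [0.5309, 0.2517, 0.3441]
orientation: [[0.003, -0.242, 0.97], [-0.001, 0.97, 0.242], [-1.0, -0.001, 0.002]]
force: [0.7, -0.9, -0.4]
gripper_width: 0.0359
```

>>> carry_out:
  targets:
    - {"dx":38,"dy":0,"dz":0,"ax":0,"ay":0,"az":0}
    - {"dx":38,"dy":0,"dz":0,"ax":0,"ay":0,"az":0}
    - {"dx":38,"dy":0,"dz":0,"ax":0,"ay":0,"az":0}
    - {"dx":0,"dy":0,"dz":0,"ax":0,"ay":0,"az":0}
    - {"dx":0,"dy":0,"dz":0,"ax":0,"ay":0,"az":0}
    - {"dx":0,"dy":0,"dz":0,"ax":0,"ay":0,"az":0}

```text
time_s: 17.4
position: [0.5325, 0.2505, 0.2323]
orientation: [[0.005, -0.242, 0.97], [0.001, 0.97, 0.242], [-1.0, -0.0, 0.005]]
force: [-0.4, 0.2, -1.8]
gripper_width: 0.0354
```

```bash
python3 look.py s s2 .08
```

```text
[0.5322 0.2504 0.2318] 17.5 [ 0.3  0.8 -1.5] 0.03578254046605006
s 322 medres 0.83 foot off x,y,z mm [ 3.9 -0.6  1. ] tilt y,x deg [2.1 0.2]
s 2000 medres 0.16 foot off x,y,z mm [5.7 0.1 0.2] tilt y,x deg [ 2.3 -0.2]
err to place tool mm [ 1.8  0.6 -0.1] [0.09 0.27 0.02]
```

View pics/s2.png

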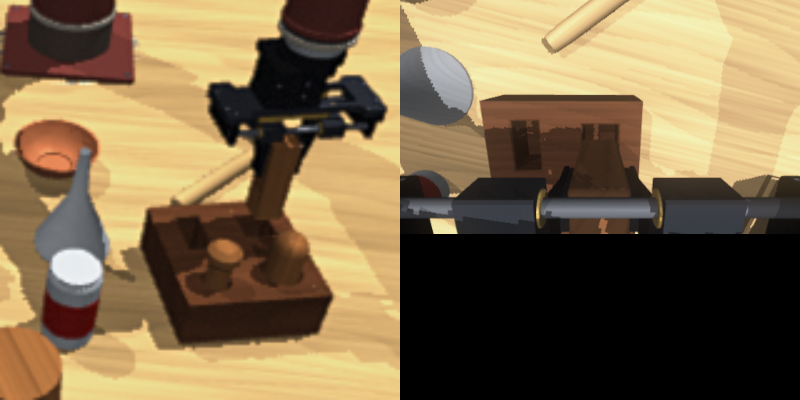

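>>> carry_out:
  targets:
    - {"dx":0,"dy":0.5,"dz":0,"ax":0,"ay":2.4,"az":0}
    - {"dx":0,"dy":0,"dz":0,"ax":0,"ay":0,"az":0}
    - {"dx":0,"dy":0,"dz":0,"ax":0,"ay":0,"az":0}

```text
time_s: 17.88
position: [0.5317, 0.2506, 0.2307]
orientation: [[-0.037, -0.242, 0.97], [-0.01, 0.97, 0.241], [-0.999, -0.001, -0.038]]
force: [-0.8, -0.1, -1.2]
gripper_width: 0.0355
```

```bash
cat > foot.py <<'E'
import sys
from held import *
# absolute foot pose in pocket frame
k,tag=sys.argv[1],sys.argv[2]
p,R,o=now(); print(p.round(4),o["time_s"],o["force"].round(1),o["gripper_width"])
for n,rows in (("scene",None),("wrist",235)):
    d=imaging.get_image(n);np.savez(n[0]+"_%s.npz"%tag,**d)
    v=fit_held(d,p,R,k,rows)
    M=np.stack([R[:,2],R[:,1],-R[:,0]],1)
    foot=p+R[:,0]*(.051+S)+M@v[:3]
    Rd=M@Ro.from_rotvec([v[4],v[3],0]).as_matrix().T
    B=Rz(BY); f=B.T@(foot-np.array([*BLK,0]))-np.array([*POC[k],.015])
    print("  foot in pocket mm",(f*1000).round(1),"axis tilt deg x,y",np.degrees((B.T@Rd)[:2,2]).round(1),"yaw",np.degrees(np.arctan2((B.T@Rd)[1,0],(B.T@Rd)[0,0])).round(2))
E
python3 foot.py s s3
python3 - <<'E'
# re-measure block with current wrist image: fit top-face points far edges
from geo import *
W=cloud(load("w_s3"));W[300:]=np.nan
P=W.reshape(-1,3);P=P[np.isfinite(P).all(1)]
L=(P-np.array([*BLK,0]))@Rz(BY)*1000
m=(abs(L[:,2]-70)<4)&(abs(L[:,0])<110)&(abs(L[:,1])<110);Q=L[m]
print(m.sum(),"x min",np.percentile(Q[:,0],.5),"y",np.percentile(Q[:,1],[.5,99.5]))
E
```

```text
[0.5317 0.2506 0.2307] 17.875 [-0.8 -0.1 -1.2] 0.035518715418978754
s 307 medres 0.93 foot off x,y,z mm [ 3.4 -0.8  0.9] tilt y,x deg [2.  0.2]
  foot in pocket mm [-2.  -1.2 81.6] axis tilt deg x,y [0.2 0.3] yaw 0.08
s 1993 medres 0.15 foot off x,y,z mm [ 5.3 -0.1  0.2] tilt y,x deg [ 2.3 -0.1]
  foot in pocket mm [-0.1 -0.5 80.8] axis tilt deg x,y [-0.1 -0. ] yaw 0.08
12368 x min -89.806338765745 y [-89.27450573  89.4467807 ]
```

>>> carry_out:
  targets:
    - {"dx":8,"dy":0.5,"dz":0.3,"ax":0,"ay":0,"az":0}
    - {"dx":8,"dy":0,"dz":0.3,"ax":0,"ay":0,"az":0}
    - {"dx":8,"dy":0,"dz":0.3,"ax":0,"ay":0,"az":0}
    - {"dx":8,"dy":0,"dz":0.3,"ax":0,"ay":0,"az":0}
    - {"dx":4,"dy":0,"dz":0.2,"ax":0,"ay":0,"az":0}
    - {"dx":0,"dy":0,"dz":0,"ax":0,"ay":0,"az":0}

```text
time_s: 18.73
position: [0.5313, 0.251, 0.1941]
orientation: [[-0.038, -0.242, 0.97], [-0.011, 0.97, 0.241], [-0.999, -0.002, -0.04]]
force: [0.2, 0.3, -1.7]
gripper_width: 0.0356
```

>>> carry_out:
  targets:
    - {"dx":9,"dy":0,"dz":0.4,"ax":0,"ay":0,"az":0}
    - {"dx":9,"dy":0,"dz":0.4,"ax":0,"ay":0,"az":0}
    - {"dx":9,"dy":0,"dz":0.4,"ax":0,"ay":0,"az":0}
    - {"dx":9,"dy":0,"dz":0.4,"ax":0,"ay":0,"az":0}
    - {"dx":4,"dy":0,"dz":0.2,"ax":0,"ay":0,"az":0}
    - {"dx":0,"dy":0,"dz":0,"ax":0,"ay":0,"az":0}
    - {"dx":0,"dy":0,"dz":0,"ax":0,"ay":0,"az":0}

```text
time_s: 19.6
position: [0.5318, 0.2512, 0.1547]
orientation: [[-0.037, -0.242, 0.97], [-0.01, 0.97, 0.242], [-0.999, -0.001, -0.039]]
force: [-0.5, 0.6, -1.8]
gripper_width: 0.0358
```

>>> carry_out:
  targets:
    - {"dx":3,"dy":0,"dz":0,"ax":0,"ay":0,"az":0}
    - {"dx":0,"dy":0,"dz":0,"ax":0,"ay":0,"az":0}

```text
time_s: 19.85
position: [0.5314, 0.2511, 0.1512]
orientation: [[-0.038, -0.242, 0.97], [-0.011, 0.97, 0.242], [-0.999, -0.001, -0.039]]
force: [0.2, 0.3, -1.8]
gripper_width: 0.0356
```

>>> carry_out:
  targets:
    - {"dx":0,"dy":0,"dz":0,"ax":0,"ay":0,"az":0}
    - {"dx":0,"dy":0,"dz":0,"ax":0,"ay":0,"az":0}
    - {"dx":-20,"dy":0,"dz":0,"ax":0,"ay":0,"az":0}
    - {"dx":-45,"dy":0,"dz":0,"ax":0,"ay":0,"az":0}
    - {"dx":-45,"dy":0,"dz":0,"ax":0,"ay":0,"az":0}
    - {"dx":-35,"dy":0,"dz":0,"ax":0,"ay":0,"az":0}
    - {"dx":0,"dy":0,"dz":0,"ax":0,"ay":0,"az":0}
    - {"dx":0,"dy":0,"dz":0,"ax":0,"ay":0,"az":0}
  hand: 0.6

```text
time_s: 20.85
position: [0.5369, 0.2525, 0.2967]
orientation: [[-0.037, -0.242, 0.97], [-0.01, 0.97, 0.241], [-0.999, -0.001, -0.039]]
force: [-0.4, -1.0, -0.5]
gripper_width: 0.0522
```

```bash
python3 place_check.py s s4; python3 - <<'E'
from geo import *
p,R,o=now()
plan(p,R,[([.55,.0,.315],toolR(0,10)),pick('o',.07)],maxd=52,maxa=8)
E
```

```text
[0.5365 0.2525 0.2956] 20.95 [ 0.6 -0.5 -0.3] 0.052364130091887874
top z max pct [0.13   0.1315 0.1319] 1943 xy mid [ -0.9  -1.1 108.8]
-- 0:
[{"dx": -3.4, "dy": -49.7, "dz": -9.7, "ax": 2.8, "ay": -2.4, "az": -0.2}, {"dx": -3.6, "dy": -50.1, "dz": -7.2, "ax": 2.8, "ay": -2.5, "az": -0.2}, {"dx": -3.7, "dy": -50.4, "dz": -4.5, "ax": 2.8, "ay": -2.4, "az": -0.1}, {"dx": -3.7, "dy": -50.5, "dz": -1.9, "ax": 2.8, "ay": -2.5, "az": -0.2}, {"dx": -3.5, "dy": -50.5, "dz": 0.6, "ax": 2.8, "ay": -2.4, "az": -0.1, "_": 1}, {"dx": 13.2, "dy": -42.1, "dz": -7.1, "ax": 1, "ay": -2.7, "az": -0.4}, {"dx": 13.2, "dy": -42.1, "dz": -7, "ax": 1, "ay": -2.7, "az": -0.3}, {"dx": 13.1, "dy": -42.1, "dz": -6.9, "ax": 1, "ay": -2.7, "az": -0.3}]
-- 8:
[{"dx": 13, "dy": -42.2, "dz": -6.8, "ax": 1, "ay": -2.7, "az": -0.4}, {"dx": 13, "dy": -42.2, "dz": -6.7, "ax": 0.9, "ay": -2.7, "az": -0.3}, {"dx": 12.9, "dy": -42.2, "dz": -6.6, "ax": 1, "ay": -2.8, "az": -0.4}, {"dx": 12.8, "dy": -42.3, "dz": -6.4, "ax": 0.9, "ay": -2.7, "az": -0.3, "_": 1}]
end [ 0.517  -0.2943  0.2149] err [-0.03 -0.   -0.04]
```

View pics/s4.png

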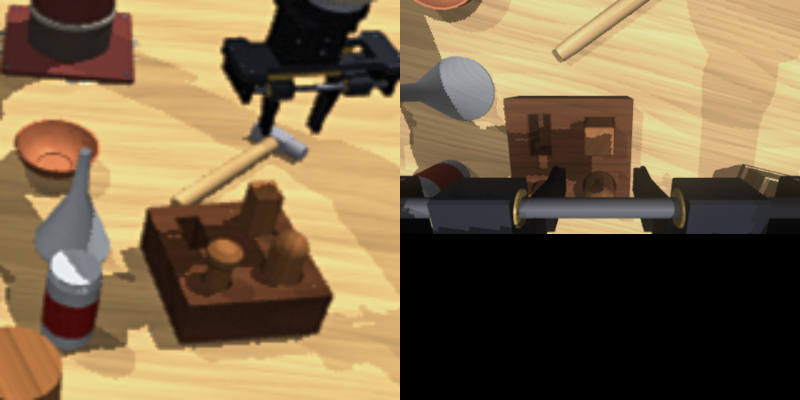

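>>> carry_out:
  targets:
    - {"dx":-3,"dy":-50,"dz":-10,"ax":3,"ay":-2.5,"az":0}
    - {"dx":-4,"dy":-50,"dz":-7,"ax":3,"ay":-2.5,"az":0}
    - {"dx":-4,"dy":-50,"dz":-5,"ax":3,"ay":-2.5,"az":0}
    - {"dx":-4,"dy":-50,"dz":-2,"ax":2.5,"ay":-2.5,"az":0}
    - {"dx":-4,"dy":-51,"dz":1,"ax":2.5,"ay":-2.5,"az":-0.5}
    - {"dx":13,"dy":-42,"dz":-7,"ax":1,"ay":-2.5,"az":-0.5}
    - {"dx":13,"dy":-42,"dz":-7,"ax":1,"ay":-2.5,"az":-0.5}
    - {"dx":13,"dy":-42,"dz":-7,"ax":1,"ay":-2.5,"az":-0.5}

```text
time_s: 21.95
position: [0.5336, -0.1269, 0.2711]
orientation: [[0.304, 0.058, 0.951], [-0.024, 0.998, -0.053], [-0.952, -0.007, 0.305]]
force: [1.3, -0.3, 0.3]
gripper_width: 0.0523
```

>>> carry_out:
  targets:
    - {"dx":13,"dy":-42,"dz":-7,"ax":1,"ay":-2.5,"az":-0.5}
    - {"dx":13,"dy":-42,"dz":-7,"ax":1,"ay":-3,"az":-0.5}
    - {"dx":13,"dy":-42,"dz":-7,"ax":1,"ay":-3,"az":-0.5}
    - {"dx":13,"dy":-42,"dz":-6,"ax":1,"ay":-3,"az":0}
    - {"dx":0,"dy":0,"dz":0,"ax":0,"ay":0,"az":0}
    - {"dx":0,"dy":0,"dz":0,"ax":0,"ay":0,"az":0}
    - {"dx":0,"dy":0,"dz":0,"ax":0,"ay":0,"az":0}

```text
time_s: 22.82
position: [0.5157, -0.277, 0.2166]
orientation: [[0.465, 0.12, 0.877], [-0.053, 0.993, -0.108], [-0.884, 0.004, 0.468]]
force: [0.4, 0.1, -0.5]
gripper_width: 0.0524
```

```bash
python3 - <<'E'
from geo import *
d=imaging.get_image("wrist");cv2.imwrite("pics/o1.png",d["img"][:,:,::-1])
p,R,o=now();print(p,o["qpos"].round(2),o["qd"].round(2))
plan(p,R,[(*pick('o',0),3)])
E
```

```text
[ 0.5156804  -0.27712491  0.21664563] [-0.77 -0.01  1.31  2.09 -0.32  0.63  2.21] [ 0.   -0.    0.01 -0.   -0.01 -0.    0.01]
-- 0:
[{"dx": 24.3, "dy": -5.8, "dz": 1.1, "ay": -0.4, "az": -0.1}, {"dx": 24.4, "dy": -5.7, "dz": 1, "ax": 0.1, "ay": -0.3, "az": -0.1}, {"dx": 24.4, "dy": -5.6, "dz": 0.9, "ay": -0.4, "az": -0.1, "_": 1}]
end [ 0.5506 -0.2985  0.1537] err [-0.03 -0.04 -0.01]
```

View pics/o1.png

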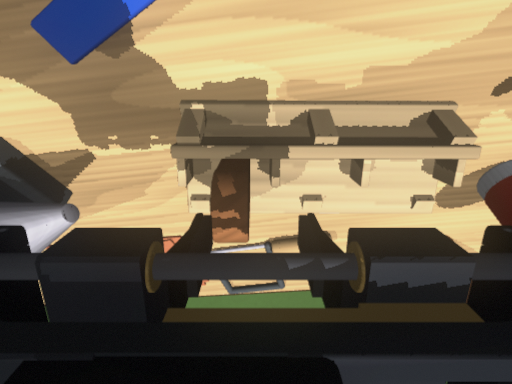

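>>> carry_out:
  targets:
    - {"dx":0,"dy":-6,"dz":1,"ax":0,"ay":-0.3,"az":0}
    - {"dx":0,"dy":-6,"dz":1,"ax":0,"ay":-0.3,"az":0}
    - {"dx":0,"dy":-5,"dz":1,"ax":0,"ay":-0.4,"az":-0.3}
    - {"dx":0,"dy":0,"dz":0,"ax":0,"ay":0,"az":0}
    - {"dx":0,"dy":0,"dz":0,"ax":0,"ay":0,"az":0}

```text
time_s: 23.5
position: [0.5156, -0.2952, 0.2177]
orientation: [[0.48, 0.125, 0.869], [-0.061, 0.992, -0.109], [-0.875, -0.001, 0.484]]
force: [-1.0, -0.3, 0.1]
gripper_width: 0.0519
```

```bash
python3 - <<'E'
from geo import *
p,R,o=now();print(p,o["qpos"].round(3),o["time_s"])
plan(p,R,[(*pick('o',0),3)])
E
```

```text
[ 0.51564509 -0.29520283  0.21774293] [-0.711  0.051  1.316  2.084 -0.463  0.636  2.359] 23.5
-- 0:
[{"dx": 24.4, "dy": 0.4, "dz": -0.1}, {"dx": 24.3, "dy": 0.4, "dz": -0.1}, {"dx": 24.4, "dy": 0.3, "dz": -0.1, "ax": 0.1, "ay": -0.1, "_": 1}]
end [ 0.5506 -0.2985  0.1536] err [0.01 0.02 0.04]
```

>>> carry_out:
  targets:
    - {"dx":18,"dy":0.5,"dz":0,"ax":0,"ay":0,"az":0}
    - {"dx":18,"dy":0.5,"dz":0,"ax":0,"ay":0,"az":0}
    - {"dx":18,"dy":0,"dz":0,"ax":0,"ay":0,"az":0}
    - {"dx":18,"dy":0,"dz":0,"ax":0,"ay":0,"az":0}
    - {"dx":0,"dy":0,"dz":0,"ax":0,"ay":0,"az":0}
    - {"dx":0,"dy":0,"dz":0,"ax":0,"ay":0,"az":0}

```text
time_s: 24.25
position: [0.55, -0.2994, 0.1554]
orientation: [[0.48, 0.126, 0.868], [-0.062, 0.992, -0.109], [-0.875, -0.001, 0.484]]
force: [0.8, 0.4, -0.1]
gripper_width: 0.0526
```

```bash
python3 - <<'E'
from geo import *
d=imaging.get_image("wrist");cv2.imwrite("pics/o2.png",d["img"][:,:,::-1])
p,R,o=now();print(p,o["qpos"].round(3),o["force"].round(1)); g=pick('o')
print("err tool axes mm",(R.T@(g[0]-p)*1000).round(1), np.degrees(Ro.from_matrix(R.T@g[1]).as_rotvec()).round(2))
E
```

```text
[ 0.55018002 -0.29929424  0.15556092] [-0.32   0.273  0.948  2.069 -0.835  0.587  2.639] [ 0.1 -0.6  0.1]
err tool axes mm [ 1.8  0.8 -0.6] [ 0.03 -0.02  0.08]
```

View pics/o2.png

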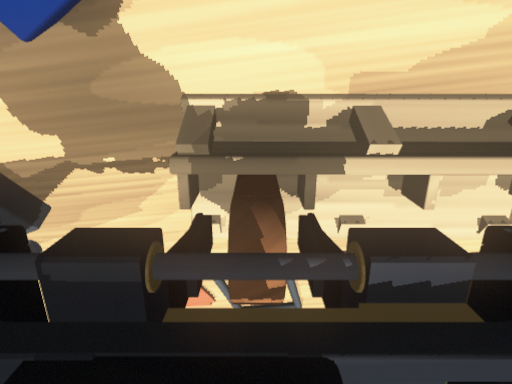

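>>> carry_out:
  targets:
    - {"dx":0,"dy":0,"dz":0,"ax":0,"ay":0,"az":0}
    - {"dx":0,"dy":0,"dz":0,"ax":0,"ay":0,"az":0}
    - {"dx":0,"dy":0,"dz":0,"ax":0,"ay":0,"az":0}
    - {"dx":0,"dy":0,"dz":0,"ax":0,"ay":0,"az":0}
    - {"dx":0,"dy":0,"dz":0,"ax":0,"ay":0,"az":0}
  hand: 0.1
  squeeze: 40

```text
time_s: 24.92
position: [0.5504, -0.2988, 0.1549]
orientation: [[0.48, 0.125, 0.868], [-0.061, 0.992, -0.109], [-0.875, -0.001, 0.484]]
force: [-1.5, 1.2, 3.3]
gripper_width: 0.0256
```

>>> carry_out:
  targets:
    - {"dx":-8,"dy":0.5,"dz":0,"ax":-0.5,"ay":0,"az":0}
    - {"dx":-10,"dy":1,"dz":0,"ax":-1,"ay":0,"az":0}
    - {"dx":-14,"dy":1,"dz":0,"ax":-1.5,"ay":0,"az":0}
    - {"dx":-16,"dy":0,"dz":0,"ax":-1.5,"ay":0,"az":0}
    - {"dx":0,"dy":0,"dz":0,"ax":0,"ay":0,"az":0}

```text
time_s: 25.55
position: [0.5274, -0.2938, 0.1978]
orientation: [[0.482, 0.057, 0.875], [-0.061, 0.998, -0.031], [-0.874, -0.039, 0.484]]
force: [1.7, 0.0, 0.2]
gripper_width: 0.0258
```

```bash
python3 - <<'E'
from geo import *
p,R,o=now();print(p,o["qpos"].round(3),o["force"].round(1),o["gripper_width"]); g=pick('o',.046)
print("err tool axes mm",(R.T@(g[0]-p)*1000).round(1), np.degrees(Ro.from_matrix(R.T@g[1]).as_rotvec()).round(2))
plan(p,R,[([.575,-.25,.345],toolR(3,0)),place('o',.195),place('o',.08)],maxd=45,maxa=8)
E
```

```text
[ 0.52744042 -0.29384949  0.19778233] [-0.461  0.123  1.067  2.083 -0.583  0.608  2.52 ] [1.7 0.  0.2] 0.025782459602638145
err tool axes mm [ 4.  -1.7 -0.9] [4.52 0.04 0.03]
-- 0:
[{"dx": -27.1, "dy": 10.2, "dz": 27.9, "ax": -1.4, "ay": 7.2, "az": 0.9}, {"dx": -30.3, "dy": 10, "dz": 24.5, "ax": -1.4, "ay": 7.2, "az": 1}, {"dx": -32.9, "dy": 10, "dz": 20.8, "ax": -1.4, "ay": 7.2, "az": 0.9}, {"dx": -35.1, "dy": 10.1, "dz": 16.7, "ax": -1.4, "ay": 7.2, "az": 1, "_": 1}, {"dy": 41.9, "dz": 0.6, "ax": -1.1}, {"dy": 41.9, "dz": 1.4, "ax": -1.1}, {"dy": 41.9, "dz": 2.2, "ax": -1.1}, {"dy": 41.8, "dz": 3, "ax": -1.1}]
-- 8:
[{"dy": 41.7, "dz": 3.8, "ax": -1.1}, {"dx": 0.1, "dy": 41.7, "dz": 4.5, "ax": -1.1}, {"dy": 41.6, "dz": 5.4, "ax": -1.1}, {"dx": 0.1, "dy": 41.4, "dz": 6.1, "ax": -1.1}, {"dy": 41.3, "dz": 7, "ax": -1}, {"dx": 0.1, "dy": 41.3, "dz": 7.6, "ax": -1.1, "_": 1}, {"dx": 38.3}, {"dx": 38.3, "dy": -0.1}]
-- 16:
[{"dx": 38.4, "_": 1}]
end [0.5584 0.1689 0.23  ] err [-0.01 -0.02  0.04]
```

>>> carry_out:
  targets:
    - {"dx":-27,"dy":10,"dz":28,"ax":-1.5,"ay":7,"az":1}
    - {"dx":-30,"dy":10,"dz":25,"ax":-1.5,"ay":7,"az":1}
    - {"dx":-33,"dy":10,"dz":21,"ax":-1.5,"ay":7.5,"az":1}
    - {"dx":-35,"dy":10,"dz":17,"ax":-1.5,"ay":7.5,"az":1}
    - {"dx":0,"dy":0,"dz":0,"ax":0,"ay":0,"az":0}
    - {"dx":0,"dy":42,"dz":1,"ax":-1,"ay":0,"az":0}
    - {"dx":0,"dy":42,"dz":1,"ax":-1,"ay":0,"az":0}

```text
time_s: 26.42
position: [0.5711, -0.1659, 0.3421]
orientation: [[-0.007, -0.094, 0.996], [0.002, 0.996, 0.094], [-1.0, 0.003, -0.006]]
force: [0.1, 1.2, -2.6]
gripper_width: 0.0257
```

```bash
python3 - <<'E'
from geo import *
p,R,o=now();print(p,R.round(3).tolist(),o["qpos"].round(3),o["force"].round(1),o["gripper_width"])
plan(p,R,[place('o',.195),place('o',.08)],maxd=48,maxa=8)
E
```

```text
[ 0.57113675 -0.16586698  0.34210426] [[-0.007, -0.094, 0.996], [0.002, 0.996, 0.094], [-1.0, 0.003, -0.006]] [-0.644  0.323  1.084  1.564 -0.286  1.436  2.124] [ 0.1  1.2 -2.6] 0.02574443945619503
-- 0:
[{"dx": -0.3, "dy": 47.8, "dz": 2.7, "ax": -1.2, "ay": -0.1}, {"dx": -0.3, "dy": 47.7, "dz": 3.7, "ax": -1.2}, {"dx": -0.3, "dy": 47.6, "dz": 4.6, "ax": -1.2, "ay": -0.1}, {"dx": -0.3, "dy": 47.5, "dz": 5.7, "ax": -1.2}, {"dx": -0.3, "dy": 47.4, "dz": 6.6, "ax": -1.2, "az": -0.1}, {"dx": -0.4, "dy": 47.3, "dz": 7.6, "ax": -1.3, "ay": -0.1}, {"dx": -0.3, "dy": 47, "dz": 8.7, "ax": -1.2, "az": -0.1, "_": 1}, {"dx": 38.3}]
-- 8:
[{"dx": 38.4, "dz": 0.1}, {"dx": 38.3, "dy": 0.1, "_": 1}]
end [0.5584 0.1689 0.23  ] err [ 0.04 -0.02 -0.01]
```

>>> carry_out:
  targets:
    - {"dx":0,"dy":47,"dz":3,"ax":-1.5,"ay":0,"az":0}
    - {"dx":0,"dy":47,"dz":4,"ax":-1,"ay":0,"az":0}
    - {"dx":0,"dy":47,"dz":5,"ax":-1.5,"ay":0,"az":0}
    - {"dx":-1,"dy":47,"dz":6,"ax":-1,"ay":0,"az":0}
    - {"dx":0,"dy":47,"dz":7,"ax":-1.5,"ay":0,"az":0}
    - {"dx":0,"dy":47,"dz":8,"ax":-1,"ay":0,"az":0}
    - {"dx":0,"dy":46,"dz":9,"ax":-1,"ay":0,"az":0}
    - {"dx":0,"dy":0,"dz":0,"ax":0,"ay":0,"az":0}

```text
time_s: 27.42
position: [0.5588, 0.1695, 0.3432]
orientation: [[-0.008, -0.248, 0.969], [0.002, 0.969, 0.248], [-1.0, 0.004, -0.007]]
force: [-0.6, -0.4, -2.6]
gripper_width: 0.0259
```

>>> carry_out:
  targets:
    - {"dx":37,"dy":0,"dz":0,"ax":0,"ay":0,"az":0}
    - {"dx":37,"dy":0,"dz":0,"ax":0,"ay":0,"az":0}
    - {"dx":37,"dy":0,"dz":0,"ax":0,"ay":0,"az":0}
    - {"dx":0,"dy":0,"dz":0,"ax":0,"ay":0,"az":0}
    - {"dx":0,"dy":0,"dz":0,"ax":0,"ay":0,"az":0}
    - {"dx":0,"dy":0,"dz":0,"ax":0,"ay":0,"az":0}

```text
time_s: 28.18
position: [0.5604, 0.1648, 0.2361]
orientation: [[-0.003, -0.241, 0.97], [0.003, 0.97, 0.241], [-1.0, 0.003, -0.003]]
force: [-0.7, -0.6, -1.8]
gripper_width: 0.0254
```

```bash
python3 look.py o o3 .08; python3 foot.py o o3f
```

```text
[0.5602 0.1651 0.2357] 28.275 [ 0.6 -0.2 -1.3] 0.02591369921562341
o 355 medres 0.96 foot off x,y,z mm [ 0.3 -1.5  0.1] tilt y,x deg [0.9 0.8]
o 2705 medres 0.26 foot off x,y,z mm [2.2 0.  0.3] tilt y,x deg [1.2 0.1]
err to place tool mm [ 5.7  4.1 -0.8] [ 0.09 -0.19 -0.2 ]
[0.5602 0.1651 0.2357] 28.275 [ 0.6 -0.2 -1.3] 0.02591369921562341
o 355 medres 0.92 foot off x,y,z mm [ 0.6 -1.  -0.2] tilt y,x deg [1.6 0.6]
  foot in pocket mm [ 0.9 -4.6 85.5] axis tilt deg x,y [-1.4  0.4] yaw 0.09
o 2699 medres 0.26 foot off x,y,z mm [ 1.8  0.1 -0.2] tilt y,x deg [1.1 0.1]
  foot in pocket mm [ 2.2 -3.6 85.5] axis tilt deg x,y [-0.9 -0.1] yaw 0.09
```

View pics/o3.png

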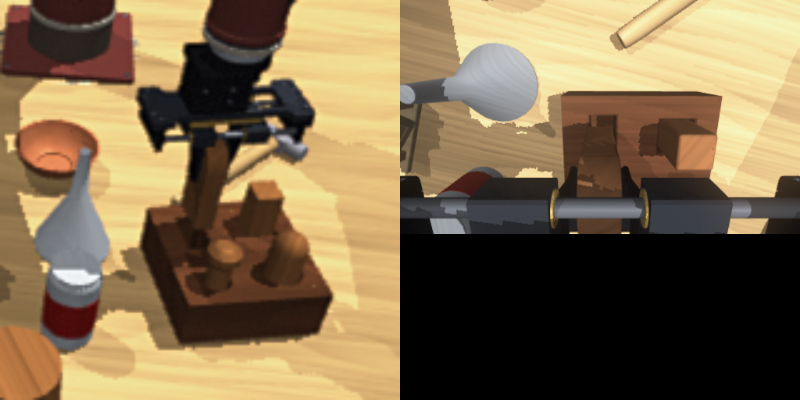

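>>> carry_out:
  targets:
    - {"dx":0,"dy":3.7,"dz":0,"ax":0,"ay":1,"az":-0.2}
    - {"dx":12,"dy":0,"dz":0.2,"ax":0,"ay":0,"az":0}
    - {"dx":0,"dy":0,"dz":0,"ax":0,"ay":0,"az":0}
    - {"dx":0,"dy":0,"dz":0,"ax":0,"ay":0,"az":0}
    - {"dx":0,"dy":0,"dz":0,"ax":0,"ay":0,"az":0}

```text
time_s: 29.0
position: [0.5588, 0.1685, 0.2227]
orientation: [[-0.021, -0.242, 0.97], [-0.006, 0.97, 0.242], [-1.0, -0.001, -0.022]]
force: [0.0, -0.2, -1.5]
gripper_width: 0.026
```

```bash
python3 foot.py o o4f
python3 - <<'E'
from geo import *
W=cloud(load("w_o4f"));W[300:]=np.nan
P=W.reshape(-1,3);P=P[np.isfinite(P).all(1)]
L=(P-np.array([*BLK,0]))@Rz(BY)*1000
m=(abs(L[:,2]-70)<4)&(abs(L[:,0])<110)&(abs(L[:,1])<110);Q=L[m]
print(m.sum(),"x min",np.percentile(Q[:,0],.5),"y",np.percentile(Q[:,1],[.5,99.5]))
print(now()[2]["qpos"].round(2))
E
```

```text
[0.5588 0.1685 0.2227] 29.0 [ 0.  -0.2 -1.5] 0.025996785836237622
o 339 medres 1.02 foot off x,y,z mm [ 0.3 -0.9 -0. ] tilt y,x deg [1.  0.6]
  foot in pocket mm [-2.4 -1.5 72.7] axis tilt deg x,y [0.3 0.7] yaw 0.09
o 2711 medres 0.26 foot off x,y,z mm [2.  0.2 0.1] tilt y,x deg [ 1.1 -0.2]
  foot in pocket mm [-0.7 -0.4 72.8] axis tilt deg x,y [ 0.1 -0.2] yaw 0.08
12830 x min -89.73644510092169 y [-89.43080885  89.15032815]
[-1.11  0.36  0.93  1.74 -0.3   1.22  1.71]
```

>>> carry_out:
  targets:
    - {"dx":8,"dy":0.5,"dz":0.9,"ax":0,"ay":0,"az":0}
    - {"dx":8,"dy":0,"dz":0.2,"ax":0,"ay":0,"az":0}
    - {"dx":6,"dy":0,"dz":0.1,"ax":0,"ay":0,"az":0}
    - {"dx":6,"dy":0,"dz":0.1,"ax":0,"ay":0,"az":0}
    - {"dx":0,"dy":0,"dz":0,"ax":0,"ay":0,"az":0}

```text
time_s: 29.72
position: [0.559, 0.1691, 0.194]
orientation: [[-0.022, -0.242, 0.97], [-0.007, 0.97, 0.242], [-1.0, -0.001, -0.023]]
force: [0.4, -0.6, -2.1]
gripper_width: 0.0257
```

>>> carry_out:
  targets:
    - {"dx":9,"dy":0,"dz":0.2,"ax":0,"ay":0,"az":0}
    - {"dx":9,"dy":0,"dz":0.2,"ax":0,"ay":0,"az":0}
    - {"dx":9,"dy":0,"dz":0.2,"ax":0,"ay":0,"az":0}
    - {"dx":9,"dy":0,"dz":0.2,"ax":0,"ay":0,"az":0}
    - {"dx":5,"dy":0,"dz":0.1,"ax":0,"ay":0,"az":0}
    - {"dx":0,"dy":0,"dz":0,"ax":0,"ay":0,"az":0}
    - {"dx":0,"dy":0,"dz":0,"ax":0,"ay":0,"az":0}

```text
time_s: 30.6
position: [0.5594, 0.1692, 0.1538]
orientation: [[-0.021, -0.242, 0.97], [-0.006, 0.97, 0.242], [-1.0, -0.001, -0.022]]
force: [0.3, -0.1, -2.6]
gripper_width: 0.0256
```

>>> carry_out:
  targets:
    - {"dx":2,"dy":0,"dz":0,"ax":0,"ay":0,"az":0}
    - {"dx":0,"dy":0,"dz":0,"ax":0,"ay":0,"az":0}

```text
time_s: 30.85
position: [0.5591, 0.1692, 0.1516]
orientation: [[-0.022, -0.242, 0.97], [-0.006, 0.97, 0.242], [-1.0, -0.001, -0.023]]
force: [-0.8, 0.1, -1.8]
gripper_width: 0.0257
```

>>> carry_out:
  targets:
    - {"dx":0,"dy":0,"dz":0,"ax":0,"ay":0,"az":0}
    - {"dx":0,"dy":0,"dz":0,"ax":0,"ay":0,"az":0}
    - {"dx":-20,"dy":0,"dz":0,"ax":0,"ay":0,"az":0}
    - {"dx":-45,"dy":0,"dz":0,"ax":0,"ay":0,"az":0}
    - {"dx":-45,"dy":0,"dz":0,"ax":0,"ay":0,"az":0}
    - {"dx":-45,"dy":0,"dz":20,"ax":0,"ay":0,"az":0}
    - {"dx":0,"dy":0,"dz":40,"ax":0,"ay":0,"az":0}
    - {"dx":0,"dy":0,"dz":40,"ax":0,"ay":0,"az":0}
  hand: 0.58

```text
time_s: 31.85
position: [0.6608, 0.1952, 0.3069]
orientation: [[-0.019, -0.243, 0.97], [-0.005, 0.97, 0.243], [-1.0, 0.0, -0.02]]
force: [1.1, -0.2, 0.4]
gripper_width: 0.0506
```

>>> carry_out:
  targets:
    - {"dx":0,"dy":0,"dz":0,"ax":0,"ay":0,"az":0}
    - {"dx":0,"dy":0,"dz":0,"ax":0,"ay":0,"az":0}
    - {"dx":0,"dy":0,"dz":0,"ax":0,"ay":0,"az":0}

```text
time_s: 32.22
position: [0.659, 0.194, 0.3054]
orientation: [[-0.021, -0.242, 0.97], [-0.005, 0.97, 0.242], [-1.0, -0.0, -0.022]]
force: [0.4, -0.5, -0.9]
gripper_width: 0.0507
```

```bash
for k in o s r; do python3 place_check.py $k f$k; done; python3 - <<'E'
from held import *
# full fits in pocket frame of the protruding part, wrist camera
d=load("w_fo");W=cloud(d)[:235].reshape(-1,3);P=W[np.isfinite(W).all(1)]
for k in 'rso':
    L=(P-np.array([*BLK,0]))@Rz(BY)-np.array([*POC[k],.015])
    m=(L[:,2]>.06)&(L[:,2]<.125)&(abs(L[:,0])<.04)&(abs(L[:,1])<.035);D=L[m]
    f=lambda v: sdf(Ro.from_rotvec([v[4],v[3],0]).apply(D-v[:3]),k)*1000
    s=least_squares(f,np.zeros(5),loss='soft_l1',f_scale=1.,x_scale=[.01,.01,.01,.1,.1])
    print(k,len(D),(s.x[:3]*1000).round(1),np.degrees(s.x[3:]).round(1),np.median(abs(f(s.x))).round(2))
a=load("scene0");b=imaging.get_image("scene");t=imaging.get_image("top")
cv2.imwrite("pics/fin.png",cv2.resize(b["img"][130:330,120:470,::-1],None,fx=2.2,fy=2.2))
E
```

```text
[0.659  0.1943 0.3052] 32.325 [-0.5 -0.4 -0.6] 0.050792540642525204
top z max pct [0.1293 0.1335 0.1343] 2126 xy mid [  1.4  -0.7 113.6]
[0.6591 0.1944 0.3048] 32.425 [ 0.1 -0.4  0.7] 0.05052026601449679
top z max pct [0.1297 0.1313 0.1319] 2637 xy mid [  0.5  -1.4 108.1]
[0.6593 0.1944 0.3046] 32.525 [ 0.1 -0.  -0.2] 0.05039437209256958
top z max pct [0.1225 0.1298 0.1307] 2054 xy mid [ -0.7  -2.5 107. ]
r 1842 [1.  1.2 0.3] [ 0.5 -0.4] 0.3
s 2449 [ 0.  -0.4  0.3] [0.2 0.2] 0.37
o 1877 [-0.5 -0.2 -0. ] [-0.3  0.1] 0.4
```

View pics/fin.png

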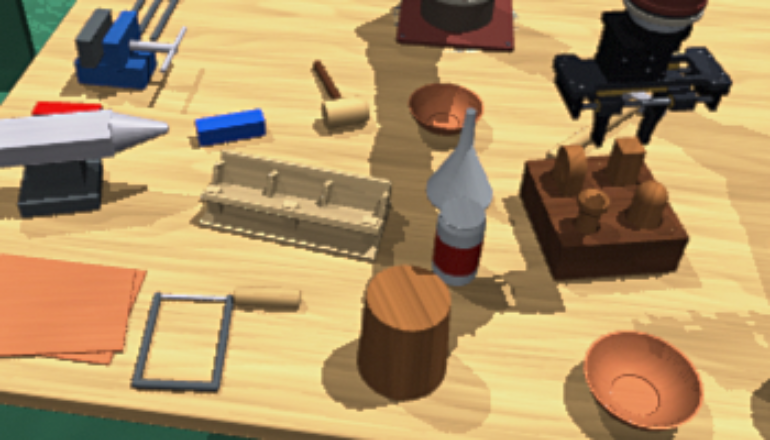

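View pics/fo.png

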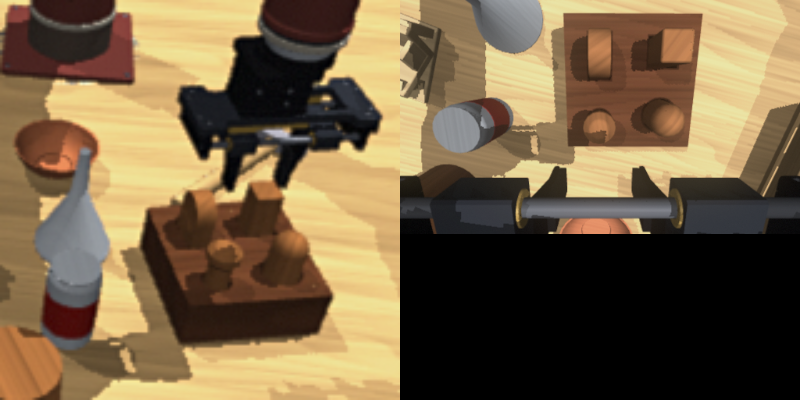

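All three are seated: each foot is within 1.6 mm of its pocket centre and 0.3 mm in height, leaning under 1°. The arm is clear of everything, so I'm handing in.

```bash
python3 -c "
from bench import arm
print(arm.close_job())"
```

```text
the job is handed in; nothing more can be done
None
```

I dropped the round, square and oblong dollies into their own pockets, head up, and handed the job in at about 32.6 s of the 72 s allowed.

My last measurements were model fits to the wrist camera's depth image, taken after release with the gripper open and clear:

| Dolly | Sideways from pocket centre | Height above pocket floor | Lean |
|---|---|---|---|
| Round | about 1.6 mm | +0.3 mm | under 1° |
| Square | about 0.4 mm | +0.3 mm | under 1° |
| Oblong | about 0.5 mm | 0.0 mm | under 1° |

- **Force and bystanders:** The force readings at the end of each move stayed below 4 N. In the final pictures the slim dolly, funnel, can, bowl, hammer and mallet look as they did at the start. I judged that by eye and did not measure how far they might have moved.
- **Camera disagreement:** The cameras differed by about 2–4 mm in absolute position. I went by the wrist camera for the placings, because it saw both the block and the held dolly.
- **Corrections:** The square and oblong dollies sat tilted by about 2.3° and 1.1° in the grip, so I straightened them before lowering.
- **Joint limit:** While gripping the oblong dolly, joint 7 reached 2.639 rad in the reading I took, just inside its 2.65 limit.

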